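Twist a tube clip into the strut rail of the inspection bench

ROBOT

A 7-joint arm with a two-finger parallel gripper is mounted at the origin on the work surface. World frame = base frame: x ahead of the robot, y to its left, z up, the work surface at z = 0. Lengths are in m, angles in degrees, forces in N, time in s.
With the tool pointing down it reaches from about 0.425 to 0.825 m from the base axis. Payload 3.6 kg.
Tool frame: the origin (TCP) lies between the finger pads; the fingertips stand 14 mm ahead of it and the grasp point (between the pads) lies 5 mm behind it; y points along the fingers, x is the direction in which the jaws open and shut, and the axes are right-handed (so a half turn about y gives the same grasp; the last joint's range is limited). The gripper opens to 85 mm and grips with 20 to 120 N. Pads are 22 mm wide; open, the fingers measure 114 mm over their backs; the gripper's body (76 mm by 85 mm) begins 54 mm behind the grasp point. The pads swing forward as they close: fully open they stand 13 mm farther back than shut.
Start: joints at [71.648, 35.231, -0.722, 81.555, 0.464, 63.22, -2.315], TCP at [0.188, -0.622, 0.245] pointing down, gripper open.
Joint ranges: [-178.69, 178.69], [-17.37, 117.87], [-77.05, 75.6], [15.02, 138.74], [-78.02, 258.01], [0.78, 113.62], [-162.83, 162.83]. Speed limits (degrees/s): [159.86, 159.86, 180, 180, 180, 180, 180].

INTERFACE

Orientations are given as [roll, pitch, yaw] about the fixed x, y, z axes, in that order (R = Rz(yaw) Ry(pitch) Rx(roll)).
In Python, from cell import get_obs, capture, hand_in, search_frame, spot_point gives the robot as it stands. The module is installed in compiled form; this text tells all that it offers.
- The arm moves only by the tool jog_arm, never from a script. Its arguments are lists of equal length, an entry for each row: "rotation": the turn, a rotation vector about the tool's x, y, z in rad, a list of three; "dp": the shift along the tool's x, y, z in mm, a list of three; "gripper": the closure in counts, from 0 (fully open) to 255 (shut). A call has 1 to 10 rows; each row is the pose to reach, as a shift and turn from the pose measured when the call began, along the tool's axes at that moment; what a row does not reach only later rows make up. A row lasts 1/10 s, in which the tool goes at most 50 mm and 8.59 degrees, less where a joint would pass 70% of its speed; a pose out of reach is approached as far as the arm can. A call with a gripper value outside its range is refused whole. The fingers move at their own pace and stop on an object; "squeeze" is the grip in N (left out, the last holds). Time passes only in rows, so rows that repeat a pose let the fingers close. It gives the time, the measured TCP pose, the force and the opening at its end, in the units of the state.
- get_obs(): the state, without advancing time (a new reading comes with each control period).
- capture(name): name is "side" or "top"; returns a dict with "pixels" (420x560x3 uint8, blue, green, red), "camera_matrix" (3x3 intrinsics, pixels), "R" (3x3) and "t" (3): a world point X has camera coordinates R X + t. Camera axes: x right, y down, z forward; pixel columns grow to the right and rows downward; lengths in m; the calibration is good to about 2 mm. A picture is of the moment at which its call begins. There is no depth.
- hand_in(): hands the job in, once; it reports no verdict.
Trained networks look in the newest picture that a camera, given by its name, has taken for a name from the list of things; names that differ only in an ending like _2 or _b are one class to them, and where a whole thing is asked for, a point or a joint stands for the part that bears it (a point fixed in the world has none). Each returns a list of dicts, best first, with "p" (0 to 1); they miss things now and then, are a little off and sometimes report something else, mostly with a low value. They report only what shows in the picture. A call takes as long as a camera call. They do not tell look-alikes from the thing itself.
- search_frame(thing, camera): "rect" ([left, top, right, bottom] as shares, 0 to 1, of the picture: columns of its width, rows of its height, round what is visible of it).
- spot_point(thing, camera): "at" ([column, row] as shares, 0 to 1, of the picture: columns of its width, rows of its height: a listed point, or the origin of a listed thing).
The state is a dict: "time_s": time; "joint_pos": joint angles; "joint_velocities": joint speeds; "joint_efforts": joint torques, N m; "tcp_pos": TCP position; "eef_rot": TCP orientation; "ft_force": force on the tool from outside, world axes, zero at the start; "torque": the same for the moment, N m; "width": finger opening in m.
Only numpy, scipy, OpenCV 4.12 (cv2) and the standard library are available. Lean on these libraries where they do the work, as an engineer would, in place of code of your own. Each camera call takes 0.05 s, during which the arm holds its last target.

TASK

Fit the loose tube clip from the tray into the strut rail, midway between the two clips that already hold tubes: let its nut down lengthwise through the slot, press the clip down against its spring and turn it a quarter turn clockwise (seen from above) so that the nut catches across under both lips and the tube groove runs across the rail like its neighbours. Ease off until the nut springs up into the lips, give the clip a firm upward tug of about 12 N to prove that it holds, and leave it standing there; never push or pull on it with more than about 25 N, and leave the other things where they are.

Things in the scene. Friction and masses are not known exactly. Their poses are not given: they have to be found in the camera images.
- rail_feet: Strut rail: 310 mm of 41 x 41 mm galvanised channel, open side up, on two steel feet (110 x 56 x 6 mm) on the bench. Origin: on the bench, midway between the feet; y along the rail, x across it, z up. Bolted through long holes, on packers, the channel lies up to 8 mm to either side (x), parallel to y, and 0 to 5 mm raised; no pose shows that: find slot and height by feel or eye.
- rail_face (a point): Point fixed to the rail's feet, 47 mm above their origin, midway between the fitted clips. The channel's top face is level with it or up to 5 mm higher, the middle of the slot up to 8 mm to either side. Slot 22 mm wide, full length, between lips 2.5 mm thick turned down to 7 mm below the face. Inside, the channel is 36 mm wide; its floor is 38.5 mm below the face.
- neighbour_a (a point): Point fixed to the rail's feet, 84.5 mm above the bench: about where the tube lies in the fitted clip at y = +115 mm of the rail (shifted and raised like the channel). That clip is like the loose one; its 12 mm tube, with 20 mm end fittings, runs across the rail from 68 mm before (-x) to 166 mm behind it.
- neighbour_b (a point): The same for the fitted clip and tube at y = -115 mm of the rail.
- clip: Loose tube clip, 0.10 to 0.15 kg, upright in the tray. Origin: centre of its steel nut's underside; z up, x along nut and tube groove. Nut 34 (x) x 19.5 (y) x 8 mm; two opposite corners are rounded off, so inside the channel it turns clockwise (from above) to a stop on the channel walls near 95 degrees; it jams the other way. Above: 10 mm stud, sprung collar, plastic block.
- nut: The steel nut at the foot of the clip, part of it; same origin and axes as the clip. Caught in the lips it is pulled up against them by the spring with 7 N, and by whatever the clip is tugged with.
- nut_top (a point): On the clip's axis, 8 mm above its origin, level with the nut's top. Two cross grooves in that top (5 mm wide, 2 mm deep, 12.25 mm either side of the middle) take the lip edges: caught in them it is 5 mm below the channel's face. To turn, it must be pressed more than 7 mm below the face; 8.5 mm is comfortable.
- collar: Round black collar on the clip's stud, 38 mm wide, 5 mm thick. Origin: centre of its underside, on the clip's axis, 11 mm above the clip's origin (3 mm above nut_top) while free. It lands on the channel's face and slides up the stud against a spring: 4 N at first, 1.5 N more per mm, 9 mm at most, then solid. Pushed up 5.5 mm (12 N) for an easy turn; 2 mm when the nut is caught.
- grip (a point): On the clip's axis, 47 mm above its origin: a good height to grip. The black block reaches from 26 to 62 mm above the origin, 30 mm (x) by 24 mm (y); grip its two flat sides (y). The open groove for a 12 mm tube runs along x in its top 18 mm. The pressed-up collar reaches 25 mm above the origin at most.
- tray: Shallow open steel parts tray, 150 x 110 x 14 mm, walls and floor 3 mm, fixed to the bench. Origin: centre of its underside.
- spare_nut: Bystander: plain steel channel nut, 34 x 19.5 x 8 mm, lying in the tray. Origin: centre of its underside.
- spare_tube: Bystander: brass and steel tube fitting, 30 mm long, 20 mm thick, lying in the tray. Origin: centre of its underside.
- spanner: Bystander: steel spanner, 170 mm long, lying on the bench. Origin: centre of its underside, x towards its jaw.
- objective_can: Bystander: black screw-lid canister for a microscope objective, 45 mm wide, 52 mm tall, standing on the bench. Origin: centre of its underside.
Mind the look-alikes: they are no part of the job. Leave any orange or white look-alike of the clip alone.

How it is judged (in metres and radians):
On the way, in this order (a step that is already met when the one before it is completed fails the run):
1. the nut stands lengthwise in the rail's slot and the collar has landed on the channel (x of nut_top in the frame of rail_feet between -0.012 and 0.012 m and contact force between collar and rail_feet above 1 N and angle between the x axis of clip and the y axis of rail_feet, either way round below 0.16 rad), for 0.1 s.
2. pressed down and turned a quarter turn: the nut lies across, below the lips (x of nut_top in the frame of rail_feet between -0.012 and 0.012 m and contact force between collar and rail_feet above 1 N and z of nut_top in the frame of collar below -0.0066 m and angle between the x axis of clip and the x axis of rail_feet, either way round below 0.16 rad), for 0.1 s.
3. the nut has sprung up into the lips, and the clip is tugged upward by 7 N or more on top of the spring's 7 N (z of nut_top in the frame of collar between -0.0062 and -0.0038 m and angle between the x axis of clip and the x axis of rail_feet, either way round below 0.16 rad and contact force between nut and rail_feet above 14 N), for 0.2 s.
At the end, for the whole second after the job is handed in: The clip stands upright, still and released in the rail, the nut caught across and sprung up into both lips, the collar down on the channel (3.8 to 6.2 mm from nut_top to collar), the groove square across within 9 degrees, within 12 mm of midway between the fitted clips (y of nut_top in the frame of rail_feet between -0.012 and 0.012 m and x of nut_top in the frame of rail_feet between -0.012 and 0.012 m and angle between the x axis of clip and the x axis of rail_feet, either way round below 0.16 rad and angle between clip's own z axis and vertical below 0.1 rad and z of nut_top in the frame of collar between -0.0062 and -0.0038 m and contact force between each of nut, collar and rail_feet above 2 N and linear speed of clip below 0.02 m/s and angular speed of clip below 0.2 rad/s); the robot touches nothing.
It fails at once if the clip is forced against the rail: their contact forces add up to over 45 N (14 N of that is the caught clip's own spring) (contact force between clip and rail_feet above 45 N).
It fails at once if the spare nut is moved by more than 20 mm (distance of spare_nut from where it was at the start of the episode above 0.02 m).
It fails at once if the capped fitting is moved by more than 20 mm (distance of spare_tube from where it was at the start of the episode above 0.02 m).
It fails at once if the spanner is moved by more than 20 mm (distance of spanner from where it was at the start of the episode above 0.02 m).
It fails at once if the objective canister is moved by more than 20 mm (distance of objective_can from where it was at the start of the episode above 0.02 m).
It also fails if it takes over 70 s, if anything falls off the work surface, if the arm or the gripper's body presses on something with over 40 N, if the wrist force passes 120 N, or if a joint passes its speed limit or range.

## Working session

There is one attempt and no reset: what is moved stays moved. The work goes in short steps, Python scripts to look and compute and a tool call to move; the robot and the scene stay as the last step left them, time stands still between calls to the robot, and variables do not carry over. Pictures are saved under pics/ and viewed, and the job is handed in when it is done.

Besides the shell and the picture viewer there is one more tool, called after "Request:" as name(argument=value, ...) on one line, values as JSON. jog_arm: Moves the arm, as the interface text tells. Its arguments: {"type":"object","properties":{"rotation":{"type":"array"},"dp":{"type":"array"},"gripper":{"type":"array"},"squeeze":{"type":"number"}},"required":["rotation","dp","gripper"]}

```bash
mkdir -p pics; ls; python3 - <<'E'
from cell import *
import cv2
o=get_obs()
for k,v in o.items(): print(k,v)
for n in ("side","top"):
    c=capture(n); cv2.imwrite(f"pics/{n}0.png",c["pixels"]); print(n,c["camera_matrix"],c["R"],c["t"])
    for th in ["clip","rail_face","neighbour_a","neighbour_b","nut","collar","grip","rail_feet","tray","spare_nut"]:
        r=spot_point(th,n); print(th,[(round(d["p"],2),round(d["at"][0]*560,1),round(d["at"][1]*420,1)) for d in r[:4]])
E
```

```text
pics
time_s 0.0
joint_pos [71.64734778 35.29008712 -0.72330559 81.64076585  0.46454772 63.21980655
 -2.31503654]
joint_velocities [ 0.02357165  0.04692962  0.0502346   0.04493233  0.04802043 -0.04409365
 -0.00696896]
joint_efforts [-5.57881336e-06 -4.69210553e+01  2.59571308e-01 -1.71034831e+01
  9.98801203e-03  9.63088183e-03  9.87759080e-06]
tcp_pos [ 0.18804405 -0.62144558  0.24413181]
eef_rot [-90.00229147   0.14776072 -73.1615997 ]
ft_force [-0.49200913 -0.57141685 -0.29912847]
torque [ 0.02109797 -0.03713093 -0.03933903]
width 0.08548546184759509
side [[383.64903379   0.         279.18535142]
 [  0.         383.64903379 210.77903729]
 [  0.           0.           1.        ]] [[-0.86283021 -0.50547845 -0.00394447]
 [-0.24724012  0.42880882 -0.86890466]
 [ 0.44090401 -0.74874196 -0.49496376]] [0.52356506 0.17768721 0.66268084]
clip [(0.72, 208.9, 356.5), (0.7, 329.4, 336.1)]
rail_face [(0.96, 319.5, 192.3), (0.43, 361.9, 280.0)]
neighbour_a [(0.94, 348.5, 162.9), (0.62, 291.2, 190.3), (0.35, 318.0, 207.1), (0.23, 263.1, 304.3)]
neighbour_b [(0.94, 348.5, 162.9), (0.62, 291.2, 19
[... 496 characters left out ...]
-0.00788478]
 [-0.99581293  0.01957141 -0.08929486]
 [ 0.08943038  0.0061603  -0.99597402]] [0.09189574 0.54707598 0.97743874]
clip [(0.76, 187.9, 242.9), (0.71, 149.0, 227.5), (0.49, 202.9, 286.9), (0.16, 362.4, 201.2)]
rail_face [(0.65, 361.5, 200.4), (0.39, 192.4, 240.9), (0.26, 188.2, 244.4)]
neighbour_a [(0.63, 417.2, 209.2), (0.6, 319.9, 187.4)]
neighbour_b [(0.63, 417.2, 209.2), (0.6, 319.9, 187.4)]
nut []
collar [(0.62, 203.0, 291.4), (0.57, 191.2, 242.2), (0.54, 152.4, 230.4)]
grip [(0.83, 146.0, 225.8), (0.58, 187.6, 244.2), (0.55, 199.4, 290.1)]
rail_feet [(0.87, 363.3, 202.5), (0.54, 199.5, 229.3)]
tray [(0.85, 201.3, 228.8)]
spare_nut [(0.48, 198.7, 209.3), (0.24, 222.7, 155.4)]
```

View pics.

View pics/side0.png

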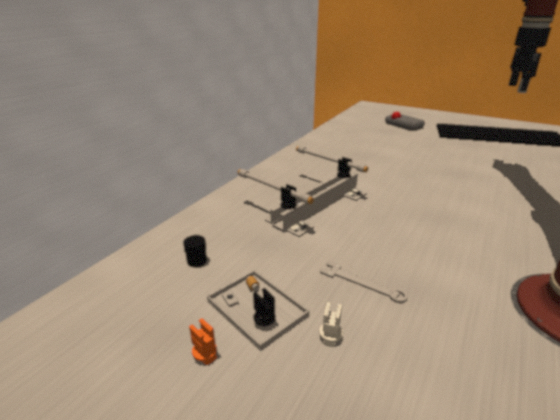

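View pics/top0.png

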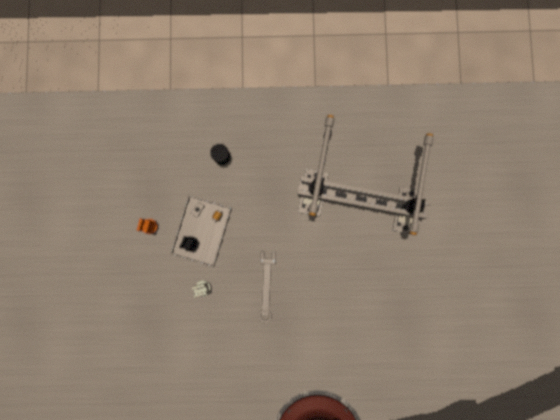

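Side: orange clip (203,343), white (331,322), black clip in the tray (264,308). Top: orange (148,226), white (201,289), black (189,243) in the tray. The black one in the tray fits the description; I'll confirm it enlarged.

```bash
python3 - <<'E'
import cv2,numpy as np
s=cv2.imread("pics/side0.png"); t=cv2.imread("pics/top0.png")
def crop(im,x0,y0,x1,y1,f,g=1.6):
    c=cv2.resize(im[y0:y1,x0:x1],None,fx=f,fy=f,interpolation=cv2.INTER_CUBIC)
    return np.clip((c/255.)**(1/g)*255,0,255).astype(np.uint8)
a=crop(s,205,265,310,350,5); b=crop(t,165,190,240,270,5)
h=max(a.shape[0],b.shape[0]); 
cv2.imwrite("pics/cr1a.png",a); cv2.imwrite("pics/cr1b.png",crop(t,165,190,240,270,7))
cv2.imwrite("pics/cr2.png",crop(t,290,105,445,245,5,1.3))
cv2.imwrite("pics/cr3.png",crop(s,235,140,375,240,5,1.3))
E
```

```text
(no output)
```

View pics/cr1a.png

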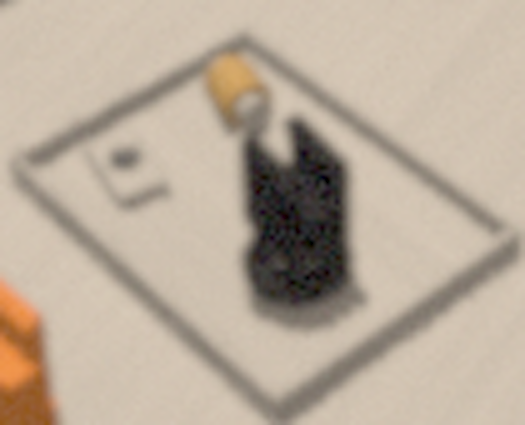

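View pics/cr1b.png

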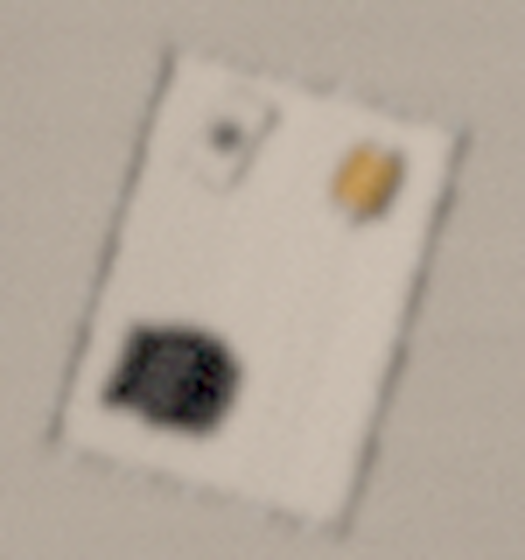

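View pics/cr2.png

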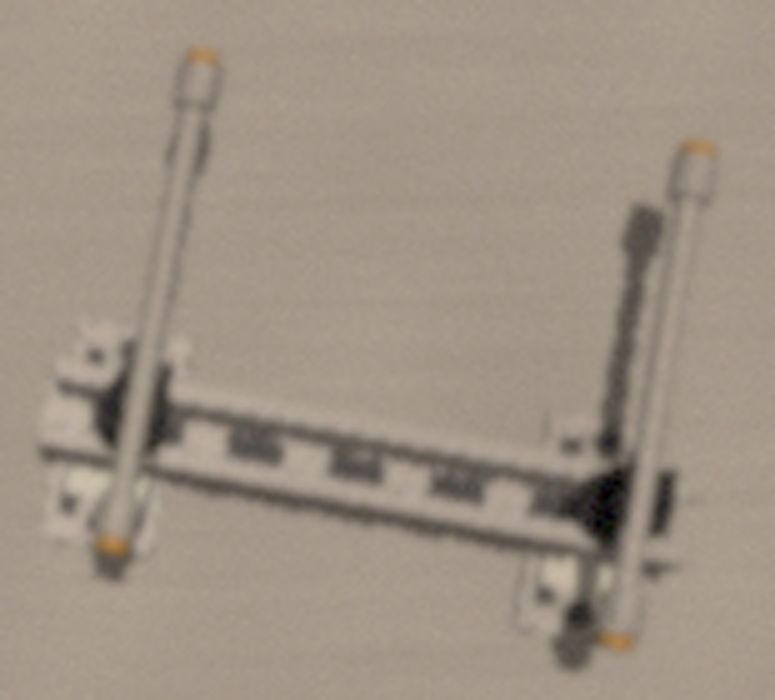

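View pics/cr3.png

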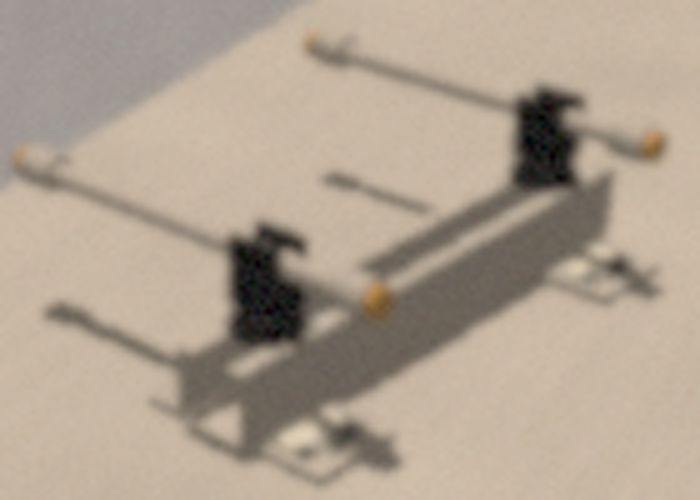

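```bash
cat > h.py <<'E'
import cv2,numpy as np
from cell import *
from scipy.optimize import least_squares
def proj(c,X):
    p=(c["R"]@np.atleast_2d(X).T+c["t"][:,None]).T@c["camera_matrix"].T
    return p[:,:2]/p[:,2:]
def ray(c,uv):
    d=np.linalg.inv(c["camera_matrix"])@np.array([uv[0],uv[1],1.]); d=c["R"].T@d; o=-c["R"].T@c["t"]; return o,d/np.linalg.norm(d)
def atz(c,uv,z):
    o,d=ray(c,uv); return o+d*(z-o[2])/d[2]
def tri(cs,uvs):
    A=np.zeros((3,3));b=np.zeros(3);L=[]
    for c,uv in zip(cs,uvs):
        o,d=ray(c,uv);P=np.eye(3)-np.outer(d,d);A+=P;b+=P@o;L.append((o,P))
    X=np.linalg.solve(A,b); return X,[1e3*np.linalg.norm(P@(X-o)) for o,P in L]
def crop(im,x0,y0,x1,y1,f,g=1.4):
    c=cv2.resize(im[y0:y1,x0:x1],None,fx=f,fy=f,interpolation=cv2.INTER_CUBIC)
    return np.clip((c/255.)**(1/g)*255,0,255).astype(np.uint8)
E
python3 - <<'E'
from h import *
import pickle
C={n:capture(n) for n in("side","top")}; pickle.dump(C,open("C0.pkl","wb"))
for n in C:
    im=C[n]["pixels"]; hsv=cv2.cvtColor(im,cv2.COLOR_BGR2HSV)
    b,g,r=[im[...,i].astype(int) for i in range(3)]
    w=np.clip(r-b-45,0,None)*1.0
    m=(w>15).astype(np.uint8)
    k,l,st,ce=cv2.connectedComponentsWithStats(m)
    for i in range(1,k):
        if 2<st[i][4]<400:
            ys,xs=np.nonzero(l==i); ww=w[ys,xs]; print(n,st[i].tolist(),round((xs*ww).sum()/ww.sum(),2),round((ys*ww).sum()/ww.sum(),2), im[ys,xs].mean(0).round())
E
```

```text
side [392, 111, 9, 7, 55] 395.85 114.04 [ 49.  57. 147.]
side [296, 146, 2, 2, 3] 296.68 146.65 [109. 143. 174.]
side [364, 166, 3, 5, 14] 364.96 167.72 [ 66. 106. 142.]
side [308, 196, 4, 6, 21] 309.45 198.73 [ 55.  96. 134.]
side [246, 276, 12, 11, 86] 250.91 280.29 [ 63. 116. 162.]
top [328, 115, 5, 3, 11] 330.11 115.61 [ 74. 112. 148.]
top [427, 133, 5, 3, 10] 429.49 134.12 [ 74. 110. 144.]
top [213, 211, 8, 9, 50] 216.43 215.01 [ 52. 101. 144.]
top [310, 212, 5, 4, 16] 311.98 213.49 [ 55.  96. 133.]
top [136, 218, 22, 16, 258] 145.58 225.19 [ 30.  68. 128.]
top [411, 232, 5, 3, 14] 413.13 232.94 [ 63. 103. 140.]
top [305, 401, 3, 2, 3] 306.04 401.68 [37. 50. 99.]
top [317, 401, 4, 5, 7] 318.87 403.28 [ 40.  51. 101.]
top [297, 405, 6, 7, 12] 299.42 408.01 [ 39.  52. 101.]
top [302, 404, 2, 3, 3] 302.67 405.0 [ 41.  54. 102.]
top [312, 405, 2, 2, 3] 312.33 405.67 [ 40.  52. 101.]
top [307, 407, 2, 3, 3] 307.32 407.96 [ 39.  50. 101.]
top [309, 406, 2, 2, 3] 309.33 406.67 [ 41.  53. 102.]
```

```bash
python3 - <<'E'
from h import *
import pickle
C=pickle.load(open("C0.pkl","rb")); cs=[C["side"],C["top"]]
P={}
for n,s,t in [("a-",(309.5,198.7),(312,213.5)),("b-",(365,167.7),(413.1,232.9)),("a+",(239,172),(330.1,115.6)),("b+",(297.2,148),(429.5,134.1))]:
    X,e=tri(cs,[s,t]); P[n]=X; print(n,X.round(4),np.round(e,1))
for k in "ab":
    d=P[k+"+"]-P[k+"-"]; print(k,np.linalg.norm(d),np.degrees(np.arctan2(d[1],d[0])))
d=P["a-"]-P["b-"]; print(np.linalg.norm(d),np.degrees(np.arctan2(-d[0],d[1])))
print("cams",[ (-c["R"].T@c["t"]).round(3) for c in cs])
cv2.imwrite("pics/cr4.png",crop(C["top"]["pixels"],325,180,405,220,10,1.3))
cv2.imwrite("pics/cr5.png",crop(C["side"]["pixels"],265,165,365,240,8,1.3))
E
```

```text
a- [0.5255 0.0041 0.0877] [0.7 0.7]
b- [ 0.4773 -0.2208  0.0883] [0.5 0.5]
a+ [ 0.7513 -0.044   0.0836] [0.5 0.5]
b+ [ 0.7026 -0.2703  0.0845] [0.4 0.4]
a 0.2308957459393617 -12.027957756971784
b 0.23073415671262534 -12.399306563921959
0.22999510979209237 -12.090241240574063
cams [array([0.204, 0.685, 0.484]), array([0.459, 0.075, 1.023])]
```

View pics/cr4.png

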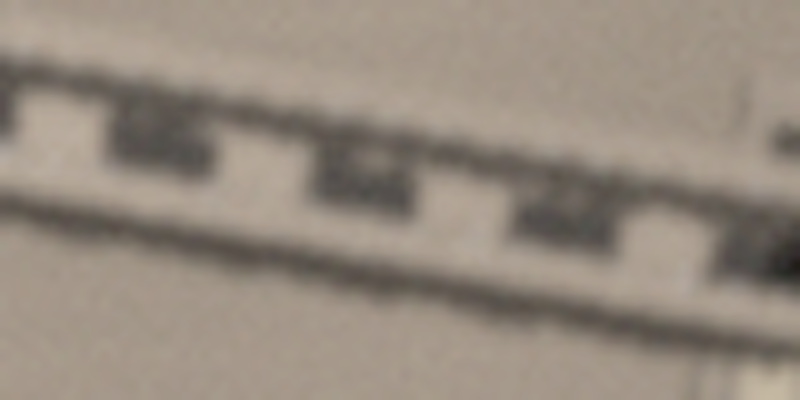

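View pics/cr5.png

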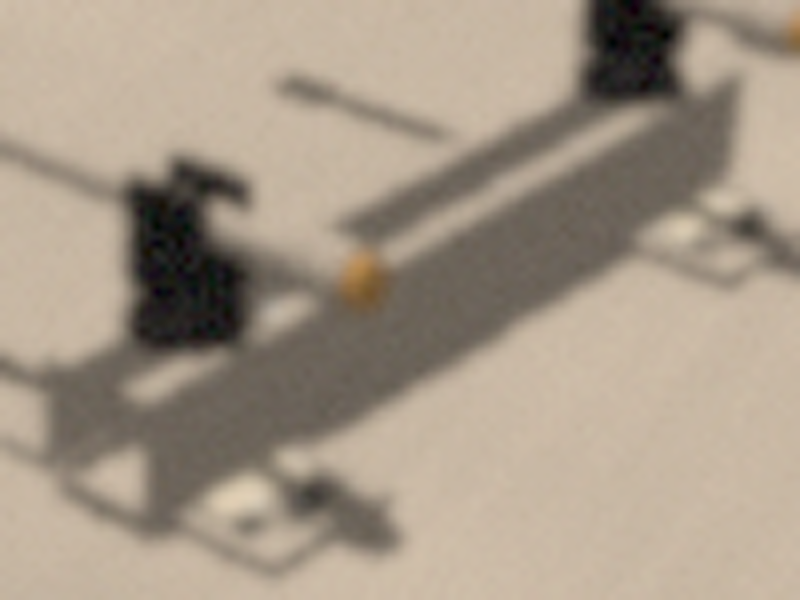

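```bash
cat > ov.py <<'E'
from h import *
import pickle,sys
C=pickle.load(open("C0.pkl","rb"))
x,y,yaw,z=[float(v) for v in sys.argv[1:5]]; tag=sys.argv[5]
a=np.radians(yaw); u=np.array([np.cos(a),np.sin(a),0]); v=np.array([-np.sin(a),np.cos(a),0])
for n,(x0,y0,x1,y1,f) in {"top":(325,180,405,220,10),"side":(265,165,365,240,8)}.items():
    im=crop(C[n]["pixels"],x0,y0,x1,y1,f,1.3)
    for ox,col in ((-20.5,(0,0,255)),(20.5,(0,0,255)),(-11,(0,160,0)),(11,(0,160,0))):
        p=proj(C[n],[np.array([x,y,z])+u*ox/1e3+v*s for s in (-.155,.155)])
        q=((p+0.5-[x0,y0])*f-0.5)
        cv2.line(im,tuple(q[0].astype(int).tolist()),tuple(q[1].astype(int).tolist()),col,1)
    cv2.imwrite(f"pics/ov_{n}_{tag}.png",im)
E
python3 ov.py 0.5663 -0.1224 -12.15 0.0485 1
```

```text
(no output)
```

View pics/ov_top_1.png

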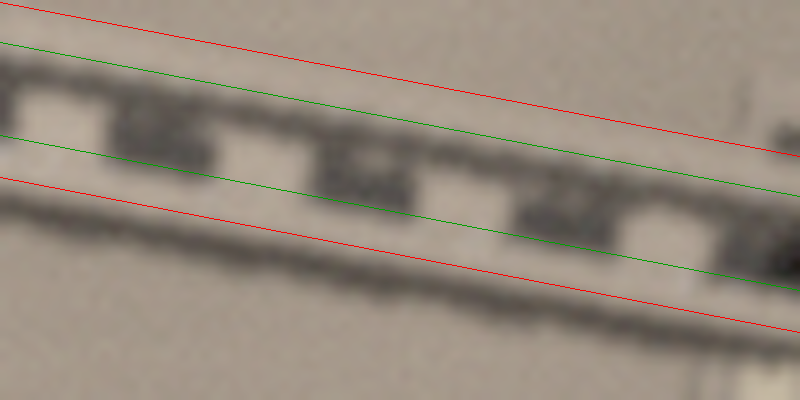

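View pics/ov_side_1.png

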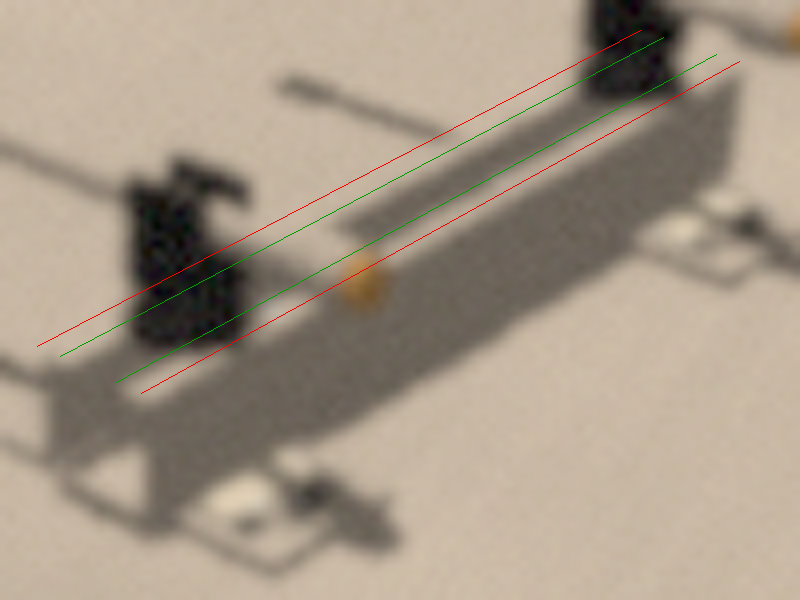

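```bash
cat > fit.py <<'E'
from h import *
import pickle
C=pickle.load(open("C0.pkl","rb"))
x0,y0,yaw0,z0=0.5663,-0.1224,-12.15,0.0485
def line(p,ox,s):
    d,z,yaw=p; a=np.radians(yaw); u=np.array([np.cos(a),np.sin(a),0]); v=np.array([-np.sin(a),np.cos(a),0])
    return np.array([x0,y0,z])+u*(ox/1e3+d)+v*s
def meas(n,ox,sgn,ss,p,W=3.0):
    g=cv2.GaussianBlur(cv2.cvtColor(C[n]["pixels"],cv2.COLOR_BGR2GRAY).astype(np.float32),(0,0),0.7)
    out=[]
    for s in ss:
        q=proj(C[n],line(p,ox,s))[0]; q2=proj(C[n],line(p,ox,s+.001))[0]; t=(q2-q)/np.linalg.norm(q2-q); nn=np.array([-t[1],t[0]]); nn*=np.sign(nn[1])
        k=np.arange(-W,W+.01,.1); pts=(q+k[:,None]*nn).astype(np.float32)
        pr=cv2.remap(g,pts[None,:,0],pts[None,:,1],cv2.INTER_CUBIC)[0]
        gr=np.gradient(pr,.1)*sgn; i=gr.argmax()
        if gr[i]>6 and 2<i<len(k)-3:
            out.append((s,q+k[i]*nn,nn,k[i]))
    return out
p=np.array([-0.004,0.0485,-12.15])
top_s=np.arange(-.085,.086,.01); side_s=np.r_[np.arange(-.08,.055,.01)]
defs=[("top",-20.5,-1,top_s),("top",11,-1,top_s),("side",-20.5,-1,side_s),("side",-11,1,side_s),("side",11,-1,side_s)]
for use in (defs,defs[:2]+defs[3:],defs[1:2]+defs[3:],defs[:3]+defs[4:]):
    for it in range(4):
        M=[(n,ox,meas(n,ox,sg,ss,p,2.5 if it else 3.5)) for n,ox,sg,ss in use]
        def res(p): return np.concatenate([[nn@(proj(C[n],line(p,ox,s))[0]-q) for s,q,nn,_ in m] for n,ox,m in M])
        r=least_squares(res,p,loss="soft_l1",f_scale=.3,x_scale=[.001,.001,1]); p=r.x
    print(p.round(5),[(n,ox,len(m),round(float(np.mean([nn@(proj(C[n],line(p,ox,s))[0]-q) for s,q,nn,_ in m])),2)) for n,ox,m in M])
E
python3 fit.py
```

```text
[-1.690000e-03  4.603000e-02 -1.200462e+01] [('top', -20.5, 18, -0.14), ('top', 11, 18, 0.11), ('side', -20.5, 14, -0.29), ('side', -11, 13, 0.91), ('side', 11, 12, -0.21)]
[-1.860000e-03  4.710000e-02 -1.243456e+01] [('top', -20.5, 18, 0.08), ('top', 11, 18, -0.1), ('side', -11, 13, 0.45), ('side', 11, 13, -0.51)]
[-1.620000e-03  4.681000e-02 -1.177603e+01] [('top', 11, 18, -0.01), ('side', -11, 13, 0.45), ('side', 11, 13, -0.53)]
[-1.820000e-03  4.556000e-02 -1.202459e+01] [('top', -20.5, 18, -0.11), ('top', 11, 18, 0.09), ('side', -20.5, 14, -0.03), ('side', 11, 13, -0.08)]
```

```bash
python3 - <<'E'
from h import *
import pickle
C=pickle.load(open("C0.pkl","rb"))
cv2.imwrite("pics/cr6.png",np.hstack([crop(C["top"]["pixels"],175,228,209,262,11,2.2),crop(C["side"]["pixels"],247,282,285,334,11,2.2)[:374]] ))
cv2.imwrite("pics/cr7.png",crop(C["side"]["pixels"],245,282,290,335,11,2.2))
g=cv2.cvtColor(C["top"]["pixels"],cv2.COLOR_BGR2GRAY)[232:256,176:204]; print(g)
E
```

```text
[[132 124 114 124 145 152 152 149 150 153 152 146 150 151 153 156 153 152
  153 156 155 156 156 158 156 158 158 159]
 [128 111 108 134 149 151 150 151 152 150 151 149 151 154 153 153 154 154
  151 156 156 158 157 158 159 155 157 158]
 [128 110 117 138 149 152 148 148 144 143 148 144 146 149 146 147 150 150
  153 155 157 157 155 158 160 156 154 160]
 [120 113 122 144 150 150 146 135 130 126 128 128 127 129 128 131 134 141
  145 151 153 157 157 158 159 159 158 158]
 [107 105 132 147 150 148 137 115  96  87  91  93  92  91  91  96 103 115
  127 138 151 154 157 155 157 156 160 156]
 [ 96 102 130 146 150 144 123  94  65  50  49  56  51  47  56  60  62  71
   91 109 126 140 150 159 155 157 157 155]
 [ 95 105 134 147 150 137 110  69  45  26  12  21  26  27  30  23  29  35
   53  72  93 121 144 155 158 158 156 159]
 [ 93 116 138 147 146 131  96  63  30  10   6  13  31  24  28  25  19  16
   27  41  55  96 131 149 155 157 160 158]
 [102 129 143 149 144 125  87  49  24  22  18  27  33  30  31  31  20  13
   18  22  32  72 113 142 152 157 160 158]
 [113 135 147 149 136 111  67  36  13  10  23  
[... 1008 characters left out ...]
152 153 152 151 147 146 144 141 132 112  87  68  61  58  45  33  33  40
   50  64  96 132 152 159 160 154 157 156]
 [150 153 152 151 150 151 149 152 146 133 118 112 106  97  85  77  71  73
   75  95 122 145 156 157 157 156 153 156]
 [151 149 149 150 151 152 152 152 150 146 139 137 139 132 121 115 109 102
  112 125 139 150 158 159 159 155 155 156]
 [139 140 144 149 152 151 153 153 150 152 153 151 149 146 146 146 139 133
  140 144 153 156 160 156 158 156 153 155]
 [130 130 132 138 141 144 148 151 150 150 152 153 150 150 151 152 150 152
  154 155 156 153 159 156 157 152 153 155]
 [124 118 122 124 131 134 140 147 147 149 149 151 151 151 151 153 156 154
  155 156 160 158 157 156 156 152 155 155]]
```

View pics/cr6.png

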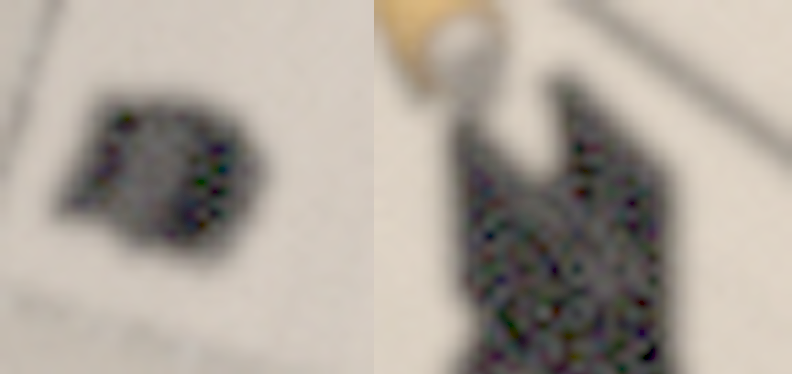

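View pics/cr7.png

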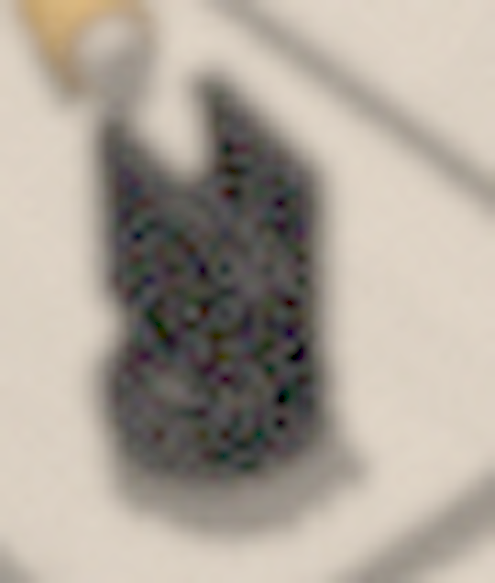

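```bash
cat > clipfit.py <<'E'
from h import *
from scipy.spatial.transform import Rotation as Ro
from scipy.optimize import minimize
def box(x0,x1,y0,y1,z0,z1): return np.array([[x,y,z] for x in(x0,x1) for y in(y0,y1) for z in(z0,z1)])
def disc(r,z0,z1):
    t=np.linspace(0,2*np.pi,40,endpoint=False); return np.array([[r*np.cos(a),r*np.sin(a),z] for a in t for z in(z0,z1)])
def parts(cz=11.): return [box(-15,15,-12,12,26,44),box(-15,15,6,12,26,62),box(-15,15,-12,-6,26,62),disc(8,cz,26),disc(19,cz,cz+5),box(-17,17,-9.75,9.75,0,8)]
def render(c,T,win,S=6,cz=11.):
    x0,y0,x1,y1=win; m=np.zeros(((y1-y0)*S,(x1-x0)*S),np.uint8)
    for P in parts(cz):
        q=(proj(c,T(P/1e3))+0.5-[x0,y0])*S-0.5
        h=cv2.convexHull(np.round(q*16).astype(np.int32)); cv2.fillConvexPoly(m,h,255,shift=4)
    m=cv2.GaussianBlur(m.astype(np.float32)/255,(0,0),S*.75)
    return cv2.resize(m,(x1-x0,y1-y0),interpolation=cv2.INTER_AREA)
def dark(c,win,hi=100,lo=20):
    x0,y0,x1,y1=win; g=cv2.cvtColor(c["pixels"],cv2.COLOR_BGR2GRAY)[y0:y1,x0:x1].astype(np.float32)
    return np.clip((150-g)/125,0,1)
def thr(m): return np.clip((m-.35)/.4,0,1)
E
python3 - <<'E'
from clipfit import *
import pickle
C=pickle.load(open("C0.pkl","rb"))
W={"top":(174,228,210,262),"side":(243,284,292,332)}
def Tf(p):
    R=Ro.from_euler("z",p[2]).as_matrix(); return lambda P:P@R.T+[p[0],p[1],p[3] if len(p)>3 else .003]
def cost(p,views=("top","side")):
    e=0
    for n in views:
        d=dark(C[n],W[n]); 
        if n=="side": d[:12,:14]=0
        e+=((thr(render(C[n],Tf(p),W[n]))-thr(d))**2).sum()
    return e
X0=atz(C["top"],(190,243),.035); print(X0)
for views in (("top","side"),("top",),("side",)):
  best=None
  for yaw in np.radians([-60,-45,-30,-15,0,15,30,60,90]):
    f=lambda q:cost([X0[0]+q[0]*.005,X0[1]+q[1]*.005,yaw+q[2]*.2],views)
    r=minimize(f,[0,0,0],method="Nelder-Mead",options=dict(initial_simplex=[[0,0,0],[1,0,0],[0,1,0],[0,0,1]],xatol=.01,fatol=.01))
    p=[X0[0]+r.x[0]*.005,X0[1]+r.x[1]*.005,yaw+r.x[2]*.2]
    if best is None or r.fun<best[0]: best=(r.fun,p)
  print(views,best[0],np.round(best[1],4),np.degrees(best[1][2]))
  if len(views)==2:
    p=best[1]
    f=lambda q:cost([p[0]+q[0]*.005,p[1]+q[1]*.005,p[2]+q[2]*.2,.003+q[3]*.005],views)
    r=minimize(f,[0,0,0,0],method="Nelder-Mead",options=dict(initial_simplex=[[0]*4,[1,0,0,0],[0,1,0,0],[0,0,1,0],[0,0,0,1]],xatol=.01,fatol=.01))
    print("free z",r.fun,p[0]+r.x[0]*.005,p[1]+r.x[1]*.005,np.degrees(p[2]+r.x[2]*.2),.003+r.x[3]*.005)
    for n in W:
        a=np.hstack([thr(dark(C[n],W[n])),thr(render(C[n],Tf(p),W[n]))]); cv2.imwrite(f"pics/fit_{n}.png",cv2.resize((a*255).astype(np.uint8),None,fx=6,fy=6,interpolation=cv2.INTER_NEAREST))
E
```

```text
[0.46413103 0.29042472 0.035     ]
('top', 'side') 105.73870849609375 [ 0.4627  0.2952 -0.5601] -32.09273436163373
free z 78.78130340576172 0.46325475539104544 0.2939401088579777 -30.332047364815658 -0.0012746067283659918
('top',) 10.385337829589844 [0.4624 0.2934 1.0905] 62.4795361444867
('side',) 71.0733413696289 [ 0.4611  0.2976 -0.56  ] -32.08571713899375
```

View pics/fit_top.png

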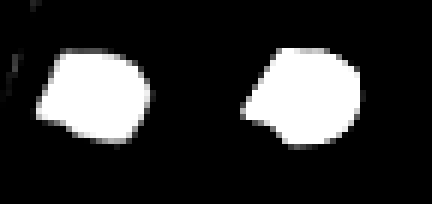

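View pics/fit_side.png

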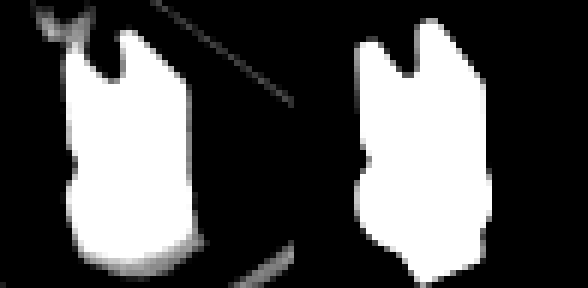

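```bash
sed -i 's/,box(-17,17,-9.75,9.75,0,8)\]/]/' clipfit.py; cat > cf.py <<'E'
from clipfit import *
import pickle
C=pickle.load(open("C0.pkl","rb"))
W={"top":(174,228,210,262),"side":(243,284,292,326)}
def Tf(p):
    R=Ro.from_euler("z",p[2]).as_matrix(); return lambda P:P@R.T+[p[0],p[1],p[3] if len(p)>3 else .003]
def thr(m): return np.clip((m-.45)/.3,0,1)
def cost(p,views=("top","side")):
    e=0
    for n in views:
        d=thr(dark(C[n],W[n])); r=thr(render(C[n],Tf(p),W[n]))
        if n=="side": d[:14,:14]=0; r[:14,:14]=0
        e+=((r-d)**2).sum()
    return e
X0=np.array([.463,.2935])
for views in (("top","side"),("top",),("side",)):
 for nz in (3,4):
  if nz==4 and len(views)<2: continue
  best=None
  for yaw in np.radians([-45,-25,-10,10,45,65,90]):
    s0=np.zeros(nz); sim=np.vstack([s0,np.eye(nz)])
    P=lambda q:[X0[0]+q[0]*.005,X0[1]+q[1]*.005,yaw+q[2]*.2]+([.003+q[3]*.004] if nz==4 else [])
    r=minimize(lambda q:cost(P(q),views),s0,method="Nelder-Mead",options=dict(initial_simplex=sim,xatol=.01,fatol=.01))
    if best is None or r.fun<best[0]: best=(r.fun,P(r.x))
  print(views,nz,round(best[0],1),np.round(best[1],4),np.degrees(best[1][2]))
  if nz==4:
    p=best[1]
    for n in W:
        a=np.hstack([thr(dark(C[n],W[n])),thr(render(C[n],Tf(p),W[n]))]); cv2.imwrite(f"pics/fit2_{n}.png",cv2.resize((a*255).astype(np.uint8),None,fx=6,fy=6,interpolation=cv2.INTER_NEAREST))
E
python3 cf.py
```

```text
('top', 'side') 3 74.8 [ 0.4627  0.2961 -0.5877] -33.673934378709724
('top', 'side') 4 39.7 [ 0.4629  0.2943 -0.5228 -0.0019] -29.95171298222197
('top',) 3 11.3 [0.4623 0.2933 1.0818] 61.9838174521173
('side',) 3 27.2 [ 0.4616  0.2979 -0.5861] -33.58099353167529
```

View pics/fit2_side.png

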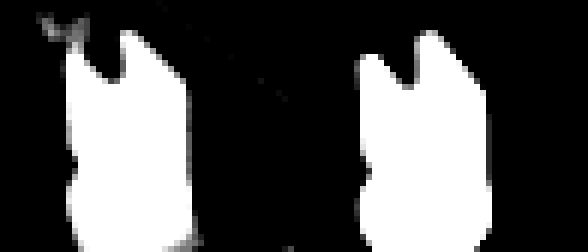

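View pics/fit2_top.png

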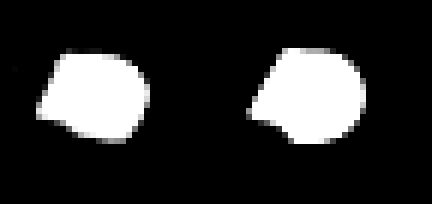

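```bash
cat > mv.py <<'E'
from h import *
from scipy.spatial.transform import Rotation as Ro
def Rt(yaw): return Ro.from_euler("xyz",[-90,0,yaw],degrees=True)
def rel(x,y,z,yaw,o=None):
    o=o or get_obs(); R=Ro.from_euler("xyz",o["eef_rot"],degrees=True)
    dp=R.inv().apply(np.array([x,y,z])-o["tcp_pos"])*1e3; rv=(R.inv()*Rt(yaw)).as_rotvec()
    return dp.round(1).tolist(),rv.round(3).tolist()
def show(*wps,n=None):
    o=get_obs(); print("t",o["time_s"],"tcp",o["tcp_pos"].round(4),"rot",o["eef_rot"].round(2),"F",o["ft_force"].round(2),"w",round(o["width"],4),"j7",o["joint_pos"][6].round(1))
    for w in wps: print(w,*rel(*w,o=o))
E
python3 -c "
from mv import *
import numpy as np
W=[]
for az,r in ((-38,.62),(-3,.60),(32.4,.548)):
    a=np.radians(az); W.append((r*np.cos(a),r*np.sin(a),.22,az+ (0 if az<30 else 28.6)))
show(*W)
"
```

```text
t 1.2 tcp [ 0.1883 -0.6221  0.2453] rot [-90.     0.   -73.16] F [ 0.9   0.07 -0.99] w 0.0853 j7 -2.3
(np.float64(0.4885666672361676), np.float64(-0.38171011470190813), 0.22, -38) [-143.1, 25.3, 357.1] [-0.0, -0.614, -0.0]
(np.float64(0.5991777208527442), np.float64(-0.0314015737457663), 0.22, -3) [-446.4, 25.4, 564.4] [-0.0, -1.225, -0.0]
(np.float64(0.4626917031751043), np.float64(0.29363308364849017), 0.22, 61.0) [-797.0, 25.4, 527.9] [-0.0, -2.342, 0.0]
```

Request:
jog_arm(rotation=[[0, -0.06, 0], [0, -0.12, 0], [0, -0.18, 0], [0, -0.24, 0], [0, -0.31, 0], [0, -0.37, 0], [0, -0.43, 0], [0, -0.49, 0], [0, -0.55, 0], [0, -0.614, 0]], dp=[[-8, 2, 25], [-20, 5, 60], [-35, 7, 100], [-50, 10, 140], [-66, 12, 180], [-83, 15, 220], [-98, 18, 258], [-115, 20, 295], [-130, 23, 328], [-143, 25, 357]], gripper=[0, 0, 0, 0, 0, 0, 0, 0, 0, 0], squeeze=40)

```text
time_s: 2.2
tcp_pos: [0.4909, -0.3784, 0.2203]
eef_rot: [-89.9, 0.0, -37.6]
ft_force: [0.0, -1.1, 0.0]
width: 0.0852
```

```bash
python3 -c "
from mv import *
W=[]
for az,r in ((-3,.60),(32.4,.548)):
    a=np.radians(az); W.append((r*np.cos(a),r*np.sin(a),.22,az+ (0 if az<30 else 28.6)))
show(*W)
"
```

```text
t 2.2 tcp [ 0.4909 -0.3784  0.2203] rot [-8.991e+01  1.000e-02 -3.759e+01] F [ 0.01 -1.08  0.04] w 0.0852 j7 -8.3
(np.float64(0.5991777208527442), np.float64(-0.0314015737457663), 0.22, -3) [-125.9, 0.9, 341.0] [-0.002, -0.604, 0.0]
(np.float64(0.4626917031751043), np.float64(0.29363308364849017), 0.22, 61.0) [-432.3, 1.2, 515.3] [-0.001, -1.721, 0.001]
```

Request:
jog_arm(rotation=[[0, -0.06, 0], [0, -0.12, 0], [0, -0.18, 0], [0, -0.24, 0], [0, -0.3, 0], [0, -0.36, 0], [0, -0.42, 0], [0, -0.48, 0], [0, -0.54, 0], [0, -0.604, 0]], dp=[[-12, 0, 34], [-25, 0, 68], [-38, 0, 102], [-50, 0, 136], [-63, 0, 170], [-76, 0, 205], [-88, 0, 239], [-101, 1, 273], [-113, 1, 307], [-126, 1, 341]], gripper=[0, 0, 0, 0, 0, 0, 0, 0, 0, 0])

```text
time_s: 3.2
tcp_pos: [0.5993, -0.0287, 0.22]
eef_rot: [-89.9, -0.1, -2.7]
ft_force: [-0.2, -0.2, 0.5]
width: 0.0855
```

```bash
python3 -c "
from mv import *
show((.463,.294,.15,61))
"
```

```text
t 3.2 tcp [ 0.5993 -0.0287  0.22  ] rot [-8.99e+01 -7.00e-02 -2.71e+00] F [-0.16 -0.18  0.49] w 0.0855 j7 -14.3
(0.463, 0.294, 0.15, 61) [-151.4, 70.4, 315.8] [-0.001, -1.112, 0.002]
```

Request:
jog_arm(rotation=[[0, -0.12, 0], [0, -0.24, 0], [0, -0.36, 0], [0, -0.48, 0], [0, -0.6, 0], [0, -0.72, 0], [0, -0.84, 0], [0, -0.96, 0], [0, -1.112, 0.002], [0, -1.112, 0.002]], dp=[[-17, 7, 35], [-34, 15, 70], [-51, 23, 105], [-68, 31, 140], [-85, 39, 175], [-102, 47, 211], [-119, 55, 247], [-136, 63, 283], [-151, 70, 316], [-151.4, 70.4, 315.8]], gripper=[0, 0, 0, 0, 0, 0, 0, 0, 0, 0])

```text
time_s: 4.2
tcp_pos: [0.4584, 0.3013, 0.1502]
eef_rot: [-89.7, -0.3, 61.8]
ft_force: [0.3, 1.0, 0.4]
width: 0.0853
```

```bash
python3 -c "
from mv import *
C={n:capture(n) for n in('side','top')}
show((.463,.294,.090,61),(.463,.294,.045,61))
im=np.hstack([crop(C['top']['pixels'],150,200,230,280,5,1.8),crop(C['side']['pixels'],210,230,310,330,4,1.8)]); cv2.imwrite('pics/ap1.png',im)
"
```

```text
t 4.3 tcp [0.4618 0.2954 0.15  ] rot [-8.992e+01 -2.000e-02  6.119e+01] F [ 0.49 -0.1  -0.94] w 0.0853 j7 -0.9
(0.463, 0.294, 0.09, 61) [-0.7, 60.0, -1.8] [-0.001, 0.003, 0.0]
(0.463, 0.294, 0.045, 61) [-0.7, 105.0, -1.8] [-0.001, 0.003, 0.0]
```

View pics/ap1.png

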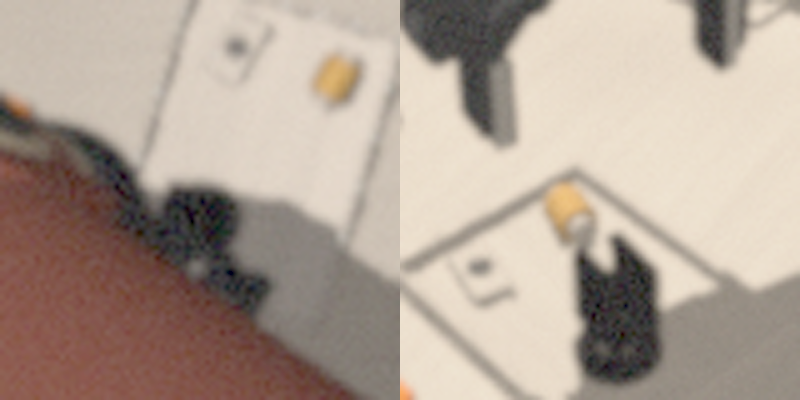

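Request:
jog_arm(rotation=[[0, 0, 0], [0, 0, 0], [0, 0.003, 0], [0, 0.003, 0], [0, 0.003, 0]], dp=[[-0.5, 20, -1], [-0.7, 45, -1.8], [-0.7, 70, -1.8], [-0.7, 90, -1.8], [-0.7, 105, -1.8]], gripper=[0, 0, 0, 0, 0])

```text
time_s: 4.8
tcp_pos: [0.4636, 0.292, 0.0439]
eef_rot: [-90.0, 0.1, 60.9]
ft_force: [0.0, 0.3, -0.7]
width: 0.0855
```

```bash
python3 -c "
from mv import *
C={n:capture(n) for n in('side','top')}
show((.463,.294,.045,61))
im=np.hstack([crop(C['top']['pixels'],150,200,230,280,5,1.8),crop(C['side']['pixels'],210,240,310,340,4,1.8)]); cv2.imwrite('pics/ap2.png',im)
"
```

```text
t 4.9 tcp [0.4628 0.2915 0.0433] rot [-89.91   0.24  60.87] F [-0.26 -0.67 -0.1 ] w 0.0853 j7 -7.4
(0.463, 0.294, 0.045, 61) [2.3, -1.7, 1.0] [-0.002, -0.002, -0.004]
```

View pics/ap2.png

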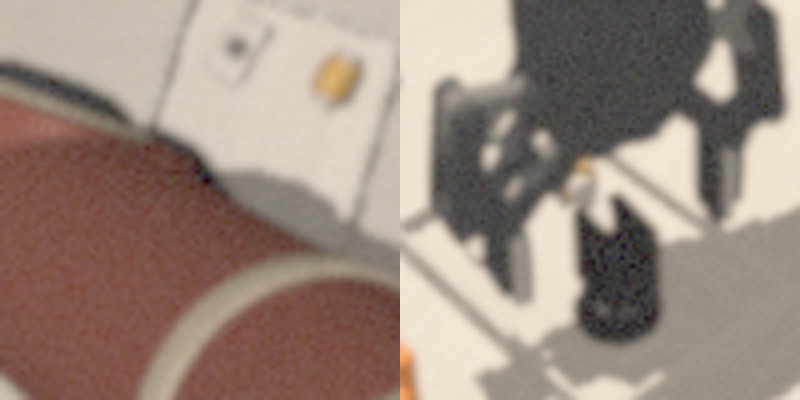

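```bash
python3 -c "
from mv import *
import pickle
c=pickle.load(open('C0.pkl','rb'))['side']
o=get_obs()
print(proj(c,[[.463,.294,z] for z in (-.003,.003,.042)]))
print(proj(c,[o['tcp_pos']+[0,0,d] for d in (-.001,.013)]))
show((.463,.294,.045,61))
"
```

```text
[[264.66969746 324.35808654]
 [264.58881131 321.78088524]
 [264.04434157 304.43294523]]
[[264.95552885 303.40452361]
 [264.76249994 296.91856239]]
t 4.9 tcp [0.4628 0.2915 0.0433] rot [-89.91   0.24  60.87] F [-0.26 -0.67 -0.1 ] w 0.0853 j7 -7.4
(0.463, 0.294, 0.045, 61) [2.3, -1.7, 1.0] [-0.002, -0.002, -0.004]
```

Request:
jog_arm(rotation=[[-0.002, 0, -0.004], [-0.002, 0, -0.004], [-0.002, 0, -0.004], [-0.002, 0, -0.004], [-0.002, 0, -0.004], [-0.002, 0, -0.004], [-0.002, 0, -0.004], [-0.002, 0, -0.004], [-0.002, 0, -0.004], [-0.002, 0, -0.004]], dp=[[1, -1.7, 1], [1, -1.7, 1], [1, -1.7, 1], [1, -1.7, 1], [1, -1.7, 1], [1, -1.7, 1], [1, -1.7, 1], [1, -1.7, 1], [1, -1.7, 1], [1, -1.7, 1]], gripper=[0, 60, 100, 130, 140, 150, 160, 180, 200, 220], squeeze=30)

```text
time_s: 5.9
tcp_pos: [0.4627, 0.2932, 0.0452]
eef_rot: [-90.0, -0.0, 60.9]
ft_force: [1.2, 0.1, 1.0]
width: 0.0236
```

```bash
python3 -c "
from mv import *
C={n:capture(n) for n in('side',)}
show((.463,.294,.045,61))
im=np.hstack([crop(C['side']['pixels'],210,240,310,340,6,1.8)]); cv2.imwrite('pics/gr1.png',im)
"
```

```text
t 5.95 tcp [0.4627 0.2932 0.0452] rot [-9.003e+01 -4.000e-02  6.088e+01] F [1.26 0.36 0.87] w 0.0232 j7 -7.6
(0.463, 0.294, 0.045, 61) [0.8, 0.2, 0.1] [0.001, -0.002, 0.001]
```

View pics/gr1.png

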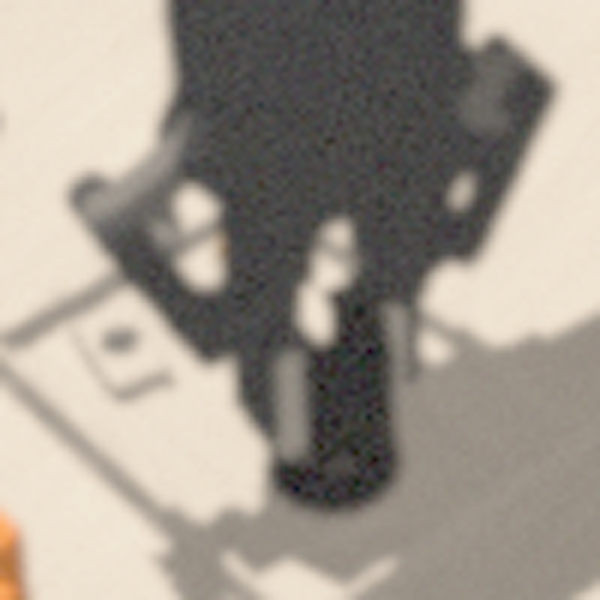

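Request:
jog_arm(rotation=[[0, 0, 0], [0, 0, 0], [0, 0, 0], [0, 0, 0], [0, 0, 0], [0, 0, 0], [0, 0, 0], [0, 0, 0]], dp=[[0, 0, 0], [0, 0, 0], [0, -10, 0], [0, -30, 0], [0, -60, 0], [0, -95, 0], [0, -130, 0], [0, -155, 0]], gripper=[220, 255, 255, 255, 255, 255, 255, 255], squeeze=60)

```text
time_s: 6.75
tcp_pos: [0.4623, 0.2933, 0.2026]
eef_rot: [-90.1, -0.1, 60.9]
ft_force: [0.3, 0.2, -1.4]
width: 0.0232
```

```bash
python3 -c "
from mv import *
C={n:capture(n) for n in('side','top')}
show((.5885,.0,.21,24),(.52,-.112,.20,-12))
im=np.hstack([crop(C['side']['pixels'],210,190,310,290,6,1.8)]); cv2.imwrite('pics/gr2.png',im)
"
```

```text
t 6.85 tcp [0.4636 0.2946 0.2039] rot [-90.2   -0.41  60.88] F [-0.2   0.62 -2.06] w 0.0233 j7 1.8
(0.5885, 0.0, 0.21, 24) [-196.5, -6.6, -252.5] [0.001, 0.644, 0.008]
(0.52, -0.112, 0.2, -12) [-327.8, 2.5, -247.1] [-0.002, 1.272, 0.008]
```

View pics/gr2.png

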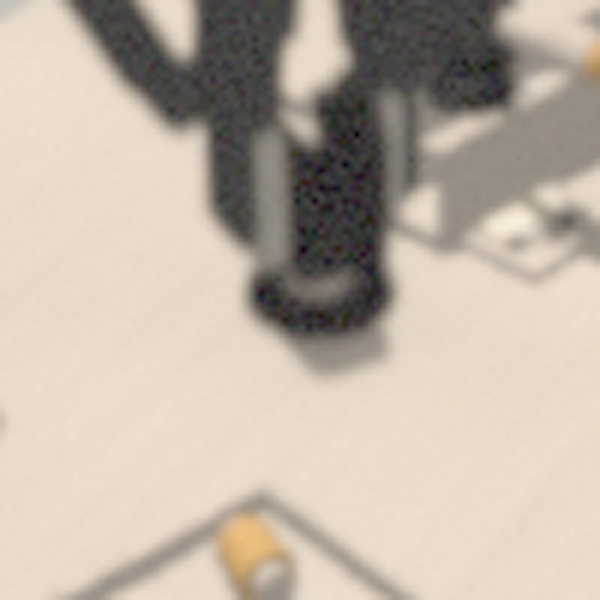

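```bash
python3 -c "
from mv import *
show((.5645,-.122,.2,-12.1))
"
```

```text
t 6.85 tcp [0.4636 0.2946 0.2039] rot [-90.2   -0.41  60.88] F [-0.2   0.62 -2.06] w 0.0233 j7 1.8
(0.5645, -0.122, 0.2, -12.1) [-314.9, 2.7, -290.9] [-0.002, 1.274, 0.008]
```

Request:
jog_arm(rotation=[[0, 0.12, 0], [0, 0.25, 0], [0, 0.38, 0], [0, 0.51, 0], [0, 0.64, 0], [0, 0.77, 0], [0, 0.9, 0], [0, 1.03, 0], [0, 1.15, 0.005], [-0.002, 1.274, 0.008]], dp=[[-25, 0, -23], [-60, 0, -55], [-95, 0, -88], [-128, 0, -118], [-160, 0, -148], [-192, 1, -178], [-224, 1, -207], [-256, 2, -236], [-287, 2, -265], [-314.9, 2.7, -290.9]], gripper=[255, 255, 255, 255, 255, 255, 255, 255, 255, 255])

```text
time_s: 7.85
tcp_pos: [0.5633, -0.1247, 0.1984]
eef_rot: [-90.1, 0.2, -12.5]
ft_force: [0.6, -1.0, -2.5]
width: 0.0232
```

```bash
python3 -c "
from mv import *
show((.5645,-.122,.13,-12.1))
"
```

```text
t 7.85 tcp [ 0.5633 -0.1247  0.1984] rot [-90.07   0.16 -12.49] F [ 0.64 -0.96 -2.49] w 0.0232 j7 -13.7
(0.5645, -0.122, 0.13, -12.1) [0.8, 68.4, 2.9] [0.001, -0.007, -0.003]
```

Request:
jog_arm(rotation=[[0, -0.003, 0], [0, -0.007, -0.003], [0, -0.007, -0.003], [0, -0.007, -0.003], [0, -0.007, -0.003]], dp=[[0.5, 20, 2], [0.8, 45, 2.9], [0.8, 68.4, 2.9], [0.8, 68.4, 2.9], [0.8, 68.4, 2.9]], gripper=[255, 255, 255, 255, 255])

```text
time_s: 8.35
tcp_pos: [0.5637, -0.1219, 0.1292]
eef_rot: [-90.1, 0.1, -12.1]
ft_force: [0.3, 0.2, -0.5]
width: 0.0234
```

```bash
python3 -c "
from mv import *
import pickle
C={n:capture(n) for n in('side','top')}
pickle.dump(C,open('C1.pkl','wb'))
show((.5645,-.122,.13,-12.1))
cv2.imwrite('pics/rl1.png',crop(C['side']['pixels'],260,110,390,240,6,1.5)[:600])
cv2.imwrite('pics/rl1t.png',crop(C['top']['pixels'],310,160,430,240,6,1.5)[:600])
"
```

```text
t 8.45 tcp [ 0.5651 -0.122   0.1309] rot [-90.06  -0.1  -12.08] F [ 0.49 -0.03 -0.72] w 0.0234 j7 -15.7
(0.5645, -0.122, 0.13, -12.1) [-0.6, 0.9, -0.1] [0.001, 0.0, 0.002]
```

View pics/rl1.png

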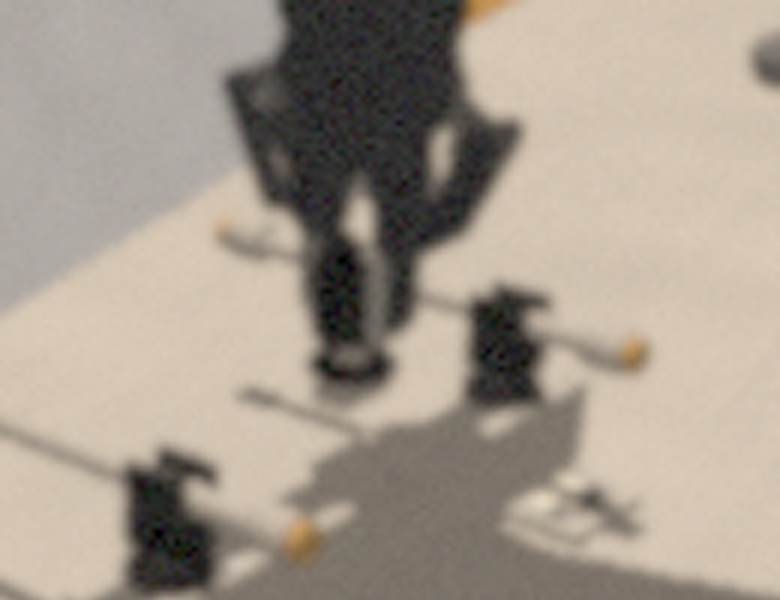

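View pics/rl1t.png

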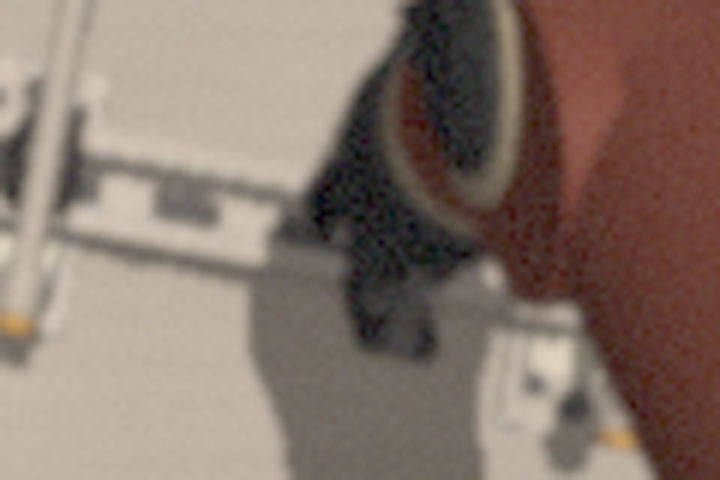

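```bash
python3 -c "
from mv import *
import pickle
c=pickle.load(open('C1.pkl','rb'))['side']
X=np.array([.5651,-.122,.1309+.005-.047]); a=np.radians(-12.1); u=np.array([np.cos(a),np.sin(a),0]); v=np.array([-np.sin(a),np.cos(a),0])
print(proj(c,[X+[0,0,z] for z in (0,.0085,.0135,.026,.062)]))
print('u/mm',proj(c,X+u*.001)-proj(c,X),'v/mm',proj(c,X+v*.001)-proj(c,X),'z/mm',proj(c,X+[0,0,.001])-proj(c,X))
# collar ends
for s in (-1,1): 
  vd=c['R'][0]; vd=vd-vd[2]*np.array([0,0,1]); vd/=np.linalg.norm(vd); print(proj(c,X+[0,0,.0135]+s*.019*vd))
g=cv2.cvtColor(c['pixels'],cv2.COLOR_BGR2GRAY)
for r in (167,168,169,170,171,172,173,174,175,176,177): print(r,g[r,305:332])
"
```

```text
[[318.10198829 174.1458333 ]
 [318.25996847 171.01732975]
 [318.35354991 169.16412341]
 [318.58964496 164.48870017]
 [319.2871786  150.67534415]]
u/mm [[-0.31872745 -0.11011871]] v/mm [[-0.24423832  0.12262436]] z/mm [[ 0.01851393 -0.36663404]]
[[310.69952382 169.19197243]]
[[326.0081722  169.13627222]]
167 [180 179 179 178 178 172 157 125  79  42  25  32  40  38  37  43  49  62
  76 107 137 160 170 176 177 179 176]
168 [177 177 179 179 177 166 141 105  70  40  37  45  58  59  61  55  49  49
  58  97 132 160 170 178 176 174 177]
169 [177 178 180 177 174 156 122  82  43  30  38  58  68  66  69  59  44  30
  36  68 103 143 167 176 176 175 177]
170 [178 181 180 178 170 149 109  56  21  10  34  44  48  57  56  46  35  22
  21  46  84 133 164 178 179 176 177]
171 [176 179 178 178 169 152 114  68  31  12  17  24  28  35  32  29  22  10
  20  44  85 131 162 176 177 176 175]
172 [179 179 179 177 173 163 133  93  56  27  12   9  13  18  23  19  19  23
  29  65 104 145 170 177 180 176 177]
173 [179 177 177 176 174 169 148 116  80  48  38  32  32  33  24  32  38  42
  57  88 129 157 173 177 180 181 179]
174 [164 168 173 175 175 171 153 119  86  66  60  58  53  55  55  54  63  70
  93 121 151 172 176 179 180 180 179]
175 [133 145 164 173 174 172 152 119  90  78  76  72  74  70  71  82  91 108
 129 148 165 177 177 181 179 180 181]
176 [103 121 142 159 166 164 151 129 107  96  88  82  82  85  98 110 126 142
 156 165 177 176 181 176 179 180 179]
177 [113 117 125 132 135 144 147 137 122 115 111 104 103 111 126 144 155 165
 173 177 179 181 179 180 178 177 178]
```

```bash
sed -e 's/^for use in/for n,o in (("side",[-.1,-1.3]),):\n    C[n]=dict(C[n]); K=C[n]["camera_matrix"].copy(); K[0,2]-=o[0]; K[1,2]-=o[1]; C[n]["camera_matrix"]=K\nfor use in/' fit.py > fit2.py; python3 fit2.py
```

```text
[-2.49000e-03  5.07000e-02 -1.18258e+01] [('top', -20.5, 18, -0.03), ('top', 11, 18, 0.03), ('side', -20.5, 14, -0.19), ('side', -11, 13, 0.65), ('side', 11, 13, -0.41)]
[-2.850000e-03  5.203000e-02 -1.192421e+01] [('top', -20.5, 18, -0.09), ('top', 11, 18, 0.08), ('side', -11, 14, 0.41), ('side', 11, 13, -0.42)]
[-2.710000e-03  5.190000e-02 -1.219856e+01] [('top', 11, 18, -0.02), ('side', -11, 14, 0.44), ('side', 11, 13, -0.42)]
[-2.220000e-03  4.979000e-02 -1.243565e+01] [('top', -20.5, 18, 0.07), ('top', 11, 18, -0.09), ('side', -20.5, 14, 0.03), ('side', 11, 13, -0.07)]
```

```bash
python3 -c "
from mv import *
show((.5639,-.1219,.097,-12.1))
"
```

```text
t 8.45 tcp [ 0.5651 -0.122   0.1309] rot [-90.06  -0.1  -12.08] F [ 0.49 -0.03 -0.72] w 0.0234 j7 -15.7
(0.5639, -0.1219, 0.097, -12.1) [-1.2, 33.9, -0.1] [0.001, 0.0, 0.002]
```

Request:
jog_arm(rotation=[[0.001, 0, 0.002], [0.001, 0, 0.002], [0.001, 0, 0.002], [0.001, 0, 0.002], [0.001, 0, 0.002]], dp=[[-1.2, 12, 0], [-1.2, 24, 0], [-1.2, 31, 0], [-1.2, 33.9, 0], [-1.2, 33.9, 0]], gripper=[255, 255, 255, 255, 255])

```text
time_s: 8.95
tcp_pos: [0.5636, -0.1217, 0.0962]
eef_rot: [-90.0, 0.1, -12.1]
ft_force: [-1.0, 0.1, -1.6]
width: 0.0233
```

```bash
python3 -c "
from mv import *
import pickle
C={n:capture(n) for n in('side',)}
pickle.dump(C,open('C2.pkl','wb'))
show((.5639,-.1219,.090,-12.1))
cv2.imwrite('pics/rl2.png',crop(C['side']['pixels'],270,140,370,230,8,1.7)[:600])
"
```

```text
t 9.0 tcp [ 0.564  -0.1217  0.0967] rot [-9.000e+01  4.000e-02 -1.208e+01] F [-0.42  0.28 -1.08] w 0.0227 j7 -16.7
(0.5639, -0.1219, 0.09, -12.1) [-0.0, 6.7, -0.2] [0.0, 0.0, -0.001]
```

View pics/rl2.png

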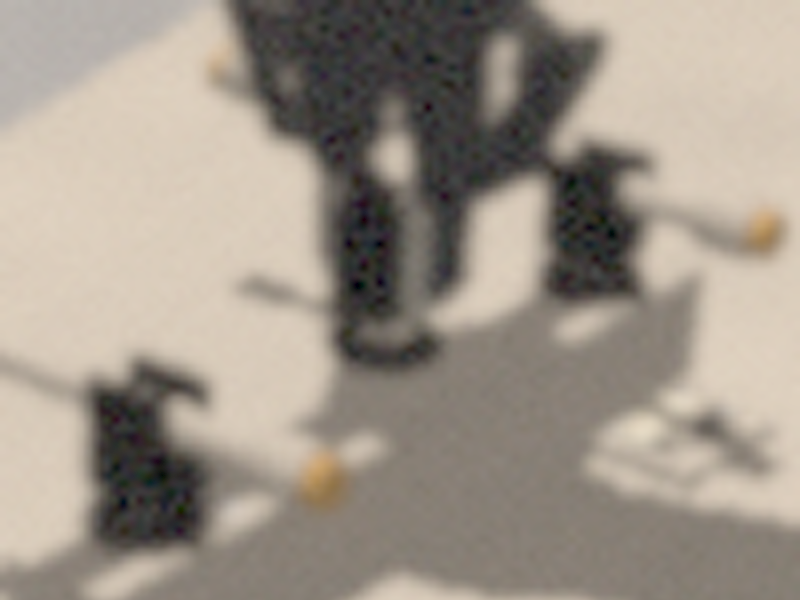

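Request:
jog_arm(rotation=[[0, 0, 0], [0, 0, 0], [0, 0, 0], [0, 0, 0]], dp=[[0, 1, -0.2], [0, 2.5, -0.2], [0, 4, -0.2], [0, 4, -0.2]], gripper=[255, 255, 255, 255])

```text
time_s: 9.4
tcp_pos: [0.5638, -0.1219, 0.0926]
eef_rot: [-90.0, 0.1, -12.1]
ft_force: [-0.7, -0.4, -1.2]
width: 0.0234
```

Request:
jog_arm(rotation=[[0, 0, 0], [0, 0, 0], [0, 0, 0]], dp=[[0, 1, 0], [0, 2, 0], [0, 2, 0]], gripper=[255, 255, 255])

```text
time_s: 9.7
tcp_pos: [0.5637, -0.1219, 0.0905]
eef_rot: [-90.0, 0.1, -12.1]
ft_force: [-0.8, -0.6, -1.4]
width: 0.0233
```

Request:
jog_arm(rotation=[[0, 0, 0], [0, 0, 0], [0, 0, 0]], dp=[[0, 1, 0], [0, 2, 0], [0, 2, 0]], gripper=[255, 255, 255])

```text
time_s: 10.0
tcp_pos: [0.5636, -0.1219, 0.0883]
eef_rot: [-90.0, 0.1, -12.1]
ft_force: [-0.2, 0.1, -2.0]
width: 0.0232
```

Request:
jog_arm(rotation=[[0, 0, 0], [0, 0, 0], [0, 0, 0]], dp=[[0, 1, 0], [0, 2, 0], [0, 2, 0]], gripper=[255, 255, 255])

```text
time_s: 10.3
tcp_pos: [0.5634, -0.1219, 0.0861]
eef_rot: [-90.0, 0.1, -12.1]
ft_force: [-0.0, -0.0, -2.0]
width: 0.0234
```

Request:
jog_arm(rotation=[[0, 0, 0], [0, 0, 0], [0, 0, 0]], dp=[[0.2, 1, 0], [0.4, 2, 0], [0.4, 2, 0]], gripper=[255, 255, 255])

```text
time_s: 10.6
tcp_pos: [0.5637, -0.122, 0.0839]
eef_rot: [-90.0, 0.1, -12.1]
ft_force: [0.2, -0.4, -0.8]
width: 0.0234
```

Request:
jog_arm(rotation=[[0, 0, 0], [0, 0, 0], [0, 0, 0]], dp=[[0, 1, 0], [0, 2, 0], [0, 2, 0]], gripper=[255, 255, 255])

```text
time_s: 10.9
tcp_pos: [0.5636, -0.122, 0.0818]
eef_rot: [-90.0, 0.1, -12.1]
ft_force: [0.5, -0.4, -1.4]
width: 0.0231
```

Request:
jog_arm(rotation=[[0, 0, 0], [0, 0, 0], [0, 0, 0]], dp=[[0, 0.7, 0], [0, 1.4, 0], [0, 1.4, 0]], gripper=[255, 255, 255])

```text
time_s: 11.2
tcp_pos: [0.5635, -0.122, 0.0802]
eef_rot: [-90.0, 0.2, -12.1]
ft_force: [-0.5, 0.0, -1.9]
width: 0.0235
```

Request:
jog_arm(rotation=[[0, 0, 0], [0, 0, 0], [0, 0, 0]], dp=[[0, 0.7, 0], [0, 1.4, 0], [0, 1.4, 0]], gripper=[255, 255, 255])

```text
time_s: 11.5
tcp_pos: [0.5636, -0.122, 0.0792]
eef_rot: [-90.0, 0.1, -12.1]
ft_force: [-0.8, -1.1, 2.3]
width: 0.0233
```

Request:
jog_arm(rotation=[[0, 0, 0], [0, 0, 0], [0, 0, 0], [0, 0, 0]], dp=[[0, 0.5, 0], [0, 1.2, 0], [0, 1.2, 0], [0, 1.2, 0]], gripper=[255, 255, 255, 255])

```text
time_s: 11.9
tcp_pos: [0.5636, -0.122, 0.0782]
eef_rot: [-90.0, 0.1, -12.1]
ft_force: [-1.8, -0.1, 4.5]
width: 0.0235
```

```bash
python3 -c "
from mv import *
import pickle
C={n:capture(n) for n in('side',)}
show()
print(get_obs()['torque'])
cv2.imwrite('pics/rl3.png',crop(C['side']['pixels'],270,140,370,230,8,1.7)[:600])
"
```

```text
t 11.95 tcp [ 0.5636 -0.1219  0.0782] rot [-90.02   0.14 -12.07] F [-1.87  0.71  3.79] w 0.0231 j7 -17.2
[ 0.03224064  0.3951521  -0.03417097]
```

View pics/rl3.png

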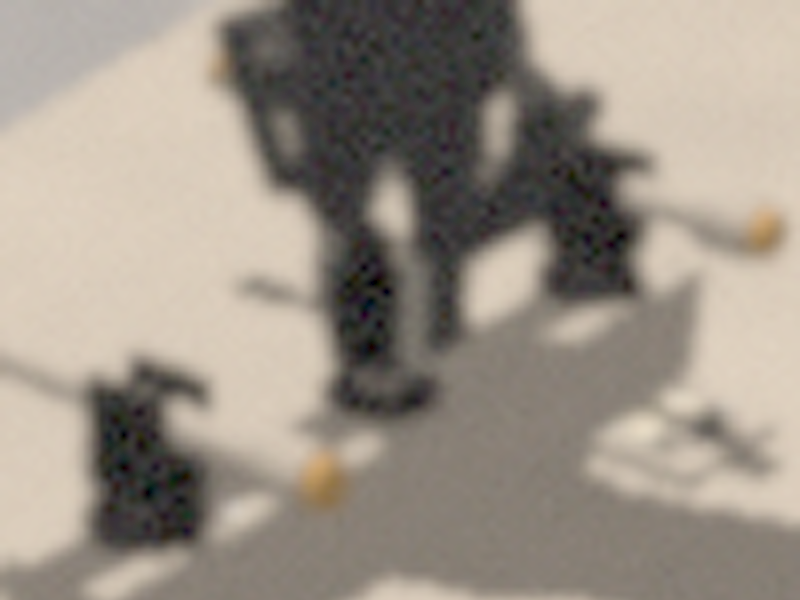

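Request:
jog_arm(rotation=[[0, 0, 0], [0, 0, 0], [0, 0, 0], [0, 0, 0], [0, 0, 0]], dp=[[-0.3, 1, 0], [-0.4, 2, 0], [-0.4, 3, 0], [-0.4, 4, 0], [-0.4, 4, 0]], gripper=[255, 255, 255, 255, 255])

```text
time_s: 12.45
tcp_pos: [0.5636, -0.122, 0.075]
eef_rot: [-90.0, 0.1, -12.1]
ft_force: [-3.6, -0.4, 9.1]
width: 0.0232
```

```bash
python3 -c "
from mv import *
show()
print(get_obs()['torque'])
"
```

```text
t 12.45 tcp [ 0.5636 -0.122   0.075 ] rot [-9.004e+01  9.000e-02 -1.207e+01] F [-3.62 -0.4   9.06] w 0.0232 j7 -17.3
[ 0.01235145  0.52223187 -0.01835456]
```

Request:
jog_arm(rotation=[[0, 0, 0], [0, 0, 0], [0, 0, 0], [0, 0, 0]], dp=[[-0.6, 0.8, 0], [-1.2, 1.6, 0], [-1.2, 1.6, 0], [-1.2, 1.6, 0]], gripper=[255, 255, 255, 255])

```text
time_s: 12.85
tcp_pos: [0.5635, -0.1219, 0.0746]
eef_rot: [-90.0, -0.1, -12.1]
ft_force: [-2.0, 0.1, 9.3]
width: 0.0231
```

```bash
python3 -c "
from mv import *
show()
print(get_obs()['torque'])
"
```

```text
t 12.85 tcp [ 0.5635 -0.1219  0.0746] rot [-9.004e+01 -7.000e-02 -1.208e+01] F [-2.03  0.15  9.34] w 0.0231 j7 -17.4
[0.05172518 0.43195075 0.01038561]
```

Request:
jog_arm(rotation=[[0, 0, 0], [0, 0, 0], [0, 0, 0], [0, 0, 0]], dp=[[-0.5, 1.4, 0], [-0.8, 2.2, 0], [-0.8, 2.2, 0], [-0.8, 2.2, 0]], gripper=[255, 255, 255, 255])

```text
time_s: 13.25
tcp_pos: [0.5635, -0.1219, 0.0737]
eef_rot: [-90.1, -0.2, -12.1]
ft_force: [-2.3, 0.2, 11.1]
width: 0.0231
```

```bash
python3 -c "
from mv import *
show()
print(get_obs()['torque'])
"
```

```text
t 13.25 tcp [ 0.5635 -0.1219  0.0737] rot [-90.06  -0.18 -12.09] F [-2.27  0.17 11.07] w 0.0231 j7 -17.5
[ 0.06855298  0.61290091 -0.01914536]
```

Request:
jog_arm(rotation=[[0, 0.05, 0], [0, 0.12, 0], [0, 0.19, 0], [0, 0.26, 0], [0, 0.33, 0], [0, 0.4, 0], [0, 0.4, 0]], dp=[[-0.5, 1.3, 0], [-0.5, 1.3, 0], [-0.5, 1.3, 0], [-0.5, 1.3, 0], [-0.5, 1.3, 0], [-0.5, 1.3, 0], [-0.5, 1.3, 0]], gripper=[255, 255, 255, 255, 255, 255, 255])

```text
time_s: 13.95
tcp_pos: [0.5647, -0.122, 0.074]
eef_rot: [-89.9, -0.4, -35.1]
ft_force: [-1.1, 0.0, 10.6]
width: 0.0237
```

```bash
python3 -c "
from mv import *
show((.5633,-.122,.0737,-60),(.5633,-.122,.0737,-102.1))
print(get_obs()['torque'])
"
```

```text
t 13.95 tcp [ 0.5647 -0.122   0.074 ] rot [-89.9   -0.41 -35.08] F [-1.11  0.02 10.64] w 0.0237 j7 -34.0
(0.5633, -0.122, 0.0737, -60) [-1.2, 0.3, -0.8] [-0.003, 0.435, 0.007]
(0.5633, -0.122, 0.0737, -102.1) [-1.2, 0.3, -0.8] [-0.006, 1.17, 0.005]
[0.030119   0.41499779 0.00415058]
```

Request:
jog_arm(rotation=[[0, 0.07, 0], [0, 0.14, 0], [0, 0.21, 0], [0, 0.28, 0], [0, 0.35, 0.004], [-0.002, 0.42, 0.005], [-0.003, 0.48, 0.006], [-0.003, 0.48, 0.006]], dp=[[-0.3, 1.4, -0.2], [-0.5, 1.5, -0.4], [-0.8, 1.6, -0.6], [-1, 1.6, -0.7], [-1.2, 1.6, -0.8], [-1.2, 1.6, -0.8], [-1.2, 1.6, -0.8], [-1.2, 1.6, -0.8]], gripper=[255, 255, 255, 255, 255, 255, 255, 255])

```text
time_s: 14.75
tcp_pos: [0.5629, -0.1198, 0.0734]
eef_rot: [-90.0, 0.1, -62.5]
ft_force: [-4.0, 3.6, 11.5]
width: 0.0234
```

```bash
python3 -c "
from mv import *
show((.5633,-.122,.0737,-102.1))
print(get_obs()['torque'])
"
```

```text
t 14.75 tcp [ 0.5629 -0.1198  0.0734] rot [-89.97   0.12 -62.53] F [-4.05  3.57 11.55] w 0.0234 j7 -53.5
(0.5633, -0.122, 0.0737, -102.1) [2.1, -0.3, -0.7] [0.0, 0.691, -0.002]
[0.74586972 0.94765483 0.02652719]
```

Request:
jog_arm(rotation=[[0, 0.05, 0], [0, 0.1, 0], [0, 0.15, 0], [0, 0.2, 0], [0, 0.25, 0], [0, 0.3, 0], [0, 0.35, 0], [0, 0.35, 0]], dp=[[-0.3, 1.2, -0.2], [-0.5, 1.2, -0.4], [-0.5, 1.2, -0.4], [-0.5, 1.2, -0.4], [-0.5, 1.2, -0.4], [-0.5, 1.2, -0.4], [-0.5, 1.2, -0.4], [-0.5, 1.2, -0.4]], gripper=[255, 255, 255, 255, 255, 255, 255, 255])

```text
time_s: 15.55
tcp_pos: [0.5625, -0.1181, 0.0733]
eef_rot: [-90.0, 0.2, -82.5]
ft_force: [-2.0, 2.4, 11.9]
width: 0.0234
```

```bash
python3 -c "
from mv import *
C={n:capture(n) for n in('side',)}
show((.5633,-.120,.0737,-102.1))
print(get_obs()['torque'])
cv2.imwrite('pics/rl4.png',crop(C['side']['pixels'],270,140,370,230,8,1.7)[:600])
"
```

```text
t 15.6 tcp [ 0.5625 -0.1181  0.0734] rot [-89.99   0.21 -82.51] F [-3.39  2.02 12.18] w 0.0234 j7 -67.6
(0.5633, -0.12, 0.0737, -102.1) [2.0, -0.4, 0.5] [0.0, 0.342, -0.004]
[0.54980321 0.76825023 0.02276128]
```

View pics/rl4.png

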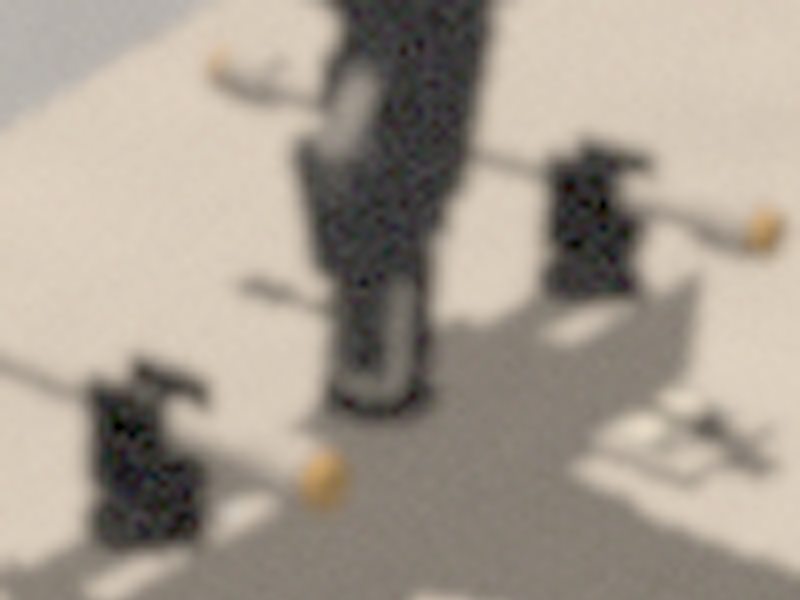

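Request:
jog_arm(rotation=[[0, 0.05, 0], [0, 0.1, 0], [0, 0.15, 0], [0, 0.2, 0], [0, 0.25, 0], [0, 0.3, -0.002], [0, 0.342, -0.004], [0, 0.342, -0.004]], dp=[[0.3, 1.2, 0], [0.6, 1.2, 0], [1, 1.2, 0], [1, 1.2, 0], [1, 1.2, 0], [1, 1.2, 0], [1, 1.2, 0], [1, 1.2, 0]], gripper=[255, 255, 255, 255, 255, 255, 255, 255])

```text
time_s: 16.4
tcp_pos: [0.5628, -0.1172, 0.0732]
eef_rot: [-90.0, 0.1, -102.0]
ft_force: [-3.0, 3.0, 10.5]
width: 0.0232
```

```bash
python3 -c "
from mv import *
C={n:capture(n) for n in('side',)}
show((.5633,-.120,.0737,-102.1))
print(get_obs()['torque'])
cv2.imwrite('pics/rl5.png',crop(C['side']['pixels'],270,140,370,230,8,1.7)[:600])
"
```

```text
t 16.45 tcp [ 0.5628 -0.1172  0.0732] rot [-9.0040e+01  1.0000e-01 -1.0201e+02] F [-2.41  2.66 11.1 ] w 0.0237 j7 -81.5
(0.5633, -0.12, 0.0737, -102.1) [2.6, -0.5, 1.0] [0.001, 0.002, -0.002]
[ 0.70959448  0.69072478 -0.00149744]
```

View pics/rl5.png

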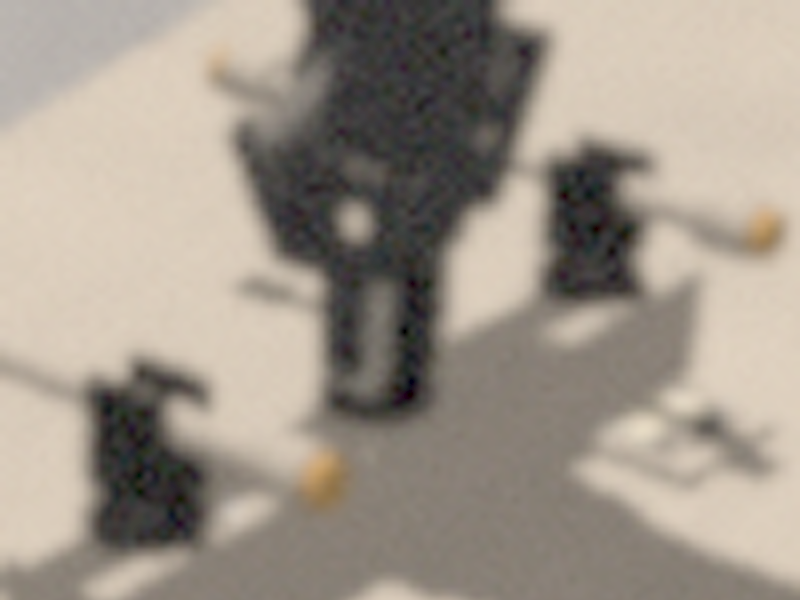

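Request:
jog_arm(rotation=[[0, 0.002, 0], [0, 0.002, 0], [0, 0.002, 0], [0, 0.002, 0]], dp=[[0.4, 0.6, -0.6], [0.8, 0.4, -1.2], [0.8, 0.4, -1.2], [0.8, 0.4, -1.2]], gripper=[255, 255, 255, 255])

```text
time_s: 16.85
tcp_pos: [0.5627, -0.1172, 0.074]
eef_rot: [-89.9, 0.2, -102.1]
ft_force: [-1.3, 1.5, 10.1]
width: 0.0233
```

```bash
python3 -c "
from mv import *
show((.5633,-.120,.0737,-102.1))
print(get_obs()['torque'])
"
```

```text
t 16.85 tcp [ 0.5627 -0.1172  0.074 ] rot [ -89.9     0.15 -102.06] F [-1.33  1.53 10.11] w 0.0233 j7 -81.5
(0.5633, -0.12, 0.0737, -102.1) [2.7, 0.3, 1.2] [-0.002, 0.001, -0.003]
[0.31532811 0.38528775 0.01434003]
```

Request:
jog_arm(rotation=[[0, 0, 0], [0, 0, 0], [0, 0, 0], [0, 0, 0], [0, 0, 0]], dp=[[0, 0, -0.3], [0, -1, -0.5], [0, -2, -0.5], [0, -2.6, -0.5], [0, -2.6, -0.5]], gripper=[255, 255, 255, 255, 255])

```text
time_s: 17.35
tcp_pos: [0.5627, -0.1171, 0.0768]
eef_rot: [-89.8, 0.1, -102.0]
ft_force: [-1.0, -0.4, 4.9]
width: 0.0233
```

```bash
python3 -c "
from mv import *
show((.5633,-.120,.0737,-102.1))
print(get_obs()['torque'])
"
```

```text
t 17.35 tcp [ 0.5627 -0.1171  0.0768] rot [ -89.83    0.15 -102.04] F [-0.96 -0.44  4.87] w 0.0233 j7 -81.5
(0.5633, -0.12, 0.0737, -102.1) [2.7, 3.1, 1.2] [-0.003, 0.001, -0.003]
[0.05957831 0.31976381 0.05461405]
```

Request:
jog_arm(rotation=[[0, 0, 0], [0, 0, 0], [0, 0, 0]], dp=[[0, -0.5, 0], [0, -1, 0], [0, -1, 0]], gripper=[255, 255, 255])

```text
time_s: 17.65
tcp_pos: [0.5626, -0.1171, 0.0772]
eef_rot: [-89.9, 0.1, -102.0]
ft_force: [-0.3, -0.4, -1.1]
width: 0.0232
```

Request:
jog_arm(rotation=[[0, 0, 0], [0, 0, 0], [0, 0, 0]], dp=[[0, -0.4, 0], [0, -0.8, 0], [0, -0.8, 0]], gripper=[255, 255, 255])

```text
time_s: 17.95
tcp_pos: [0.5626, -0.1171, 0.0773]
eef_rot: [-89.9, 0.1, -102.0]
ft_force: [2.0, -0.7, -6.6]
width: 0.0235
```

Request:
jog_arm(rotation=[[0, 0, 0], [0, 0, 0], [0, 0, 0], [0, 0, 0]], dp=[[0, -0.9, 0], [0, -1.3, 0], [0, -1.6, 0], [0, -1.6, 0]], gripper=[255, 255, 255, 255])

```text
time_s: 18.35
tcp_pos: [0.5625, -0.1171, 0.0775]
eef_rot: [-89.9, 0.1, -102.0]
ft_force: [4.9, -0.4, -18.2]
width: 0.0232
```

Request:
jog_arm(rotation=[[0, 0, 0], [0, 0, 0], [0, 0, 0], [0, 0, 0]], dp=[[0, -1.1, 0], [0, -1.1, 0], [0, -1.1, 0], [0, -1.1, 0]], gripper=[255, 255, 255, 255])

```text
time_s: 18.75
tcp_pos: [0.5625, -0.117, 0.0775]
eef_rot: [-89.9, 0.1, -102.0]
ft_force: [4.3, -2.4, -18.2]
width: 0.0232
```

Request:
jog_arm(rotation=[[0, 0, 0], [0, 0, 0], [0, 0, 0], [0, 0, 0]], dp=[[0, -0.6, 0], [0, 0, 0], [0, 0.3, 0], [0, 0.3, 0]], gripper=[255, 255, 255, 255])

```text
time_s: 19.15
tcp_pos: [0.5626, -0.1171, 0.0774]
eef_rot: [-89.9, 0.1, -102.0]
ft_force: [4.2, -1.1, -11.3]
width: 0.0233
```

```bash
python3 -c "
from mv import *
show((.5633,-.120,.0737,-102.1))
print(get_obs()['torque'])
"
```

```text
t 19.15 tcp [ 0.5626 -0.1171  0.0774] rot [-8.9900e+01  9.0000e-02 -1.0204e+02] F [  4.17  -1.13 -11.33] w 0.0233 j7 -81.6
(0.5633, -0.12, 0.0737, -102.1) [2.7, 3.7, 1.3] [-0.002, 0.001, -0.002]
[-0.17252797 -0.73213663 -0.00571463]
```

Request:
jog_arm(rotation=[[0, 0, 0], [0, 0, 0], [0, 0, 0], [0, 0, 0]], dp=[[0, 0.5, 0.3], [0, 0.8, 0.3], [0, 0.8, 0.3], [0, 0.8, 0.3]], gripper=[255, 255, 255, 255])

```text
time_s: 19.55
tcp_pos: [0.5627, -0.1171, 0.0773]
eef_rot: [-89.9, 0.1, -102.0]
ft_force: [0.3, -1.2, -2.9]
width: 0.0235
```

```bash
python3 -c "
from mv import *
show()
print(get_obs()['torque'])
"
```

```text
t 19.55 tcp [ 0.5627 -0.1171  0.0773] rot [-8.9910e+01  1.0000e-01 -1.0204e+02] F [ 0.3  -1.16 -2.94] w 0.0235 j7 -81.6
[ 0.00908807 -0.01059206 -0.01020209]
```

Request:
jog_arm(rotation=[[0, 0, 0], [0, 0, 0], [0, 0, 0], [0, 0, 0], [0, 0, 0], [0, 0, 0], [0, 0, 0], [0, 0, 0]], dp=[[0, 0.2, 0], [0, 0.2, 0], [0, 0.2, 0], [0, 0, 0], [0, 0, 0], [0, 0, 0], [0, 0, 0], [0, 0, 0]], gripper=[255, 170, 150, 130, 110, 90, 80, 80], squeeze=20)

```text
time_s: 20.35
tcp_pos: [0.5626, -0.1171, 0.0773]
eef_rot: [-89.9, 0.1, -102.0]
ft_force: [-0.7, 0.4, -0.3]
width: 0.0585
```

```bash
python3 -c "
from mv import *
show()
C={n:capture(n) for n in('side',)}
cv2.imwrite('pics/rl6.png',crop(C['side']['pixels'],270,140,370,230,8,1.7)[:600])
"
```

```text
t 20.35 tcp [ 0.5626 -0.1171  0.0773] rot [ -89.92    0.11 -102.04] F [-0.72  0.43 -0.34] w 0.0585 j7 -81.6
```

View pics/rl6.png

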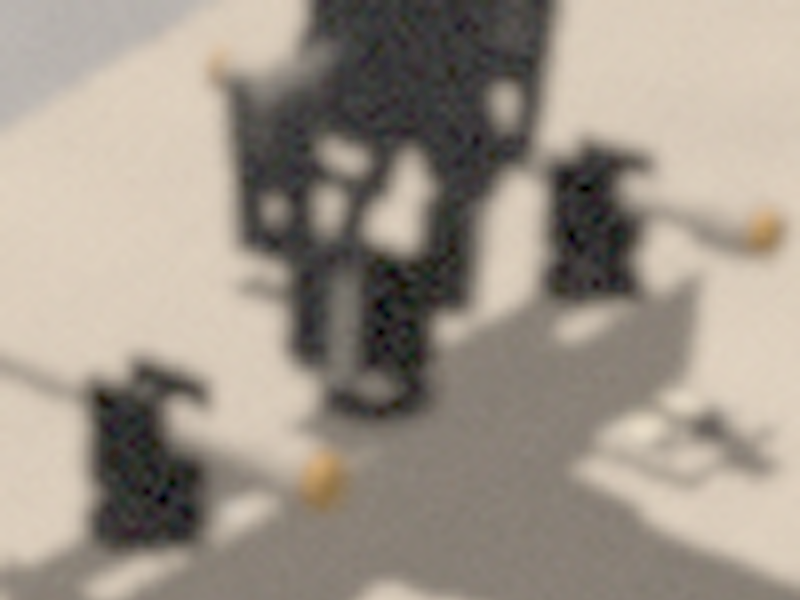

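Released; now straight up, then aside toward the robot, to look.

Request:
jog_arm(rotation=[[0, 0, 0], [0, 0, 0], [0, 0, 0], [0, 0, 0], [0, 0, 0], [0, 0, 0], [0, 0, 0], [0, 0, 0]], dp=[[0, -3, 0], [0, -10, 0], [0, -25, 0], [0, -50, 0], [0, -80, 0], [0, -115, 0], [0, -150, 0], [0, -165, 0]], gripper=[80, 80, 80, 80, 80, 80, 80, 80])

```text
time_s: 21.2
tcp_pos: [0.5639, -0.118, 0.2467]
eef_rot: [-89.5, 0.1, -102.1]
ft_force: [1.2, 0.3, 0.4]
width: 0.0587
```

Request:
jog_arm(rotation=[[0, 0, 0], [0, 0, 0], [0, 0, 0], [0, 0, 0], [0, 0, 0], [0, 0, 0], [0, 0, 0], [0, 0, 0], [0, 0, 0], [0, 0, 0]], dp=[[20, 0, 0], [50, 0, 0], [80, 0, 0], [110, 0, 0], [140, 0, 0], [170, 0, 0], [200, 0, 0], [230, 0, 0], [250, 0, 0], [250, 0, 0]], gripper=[80, 80, 80, 80, 80, 80, 80, 80, 80, 80])

```text
time_s: 22.2
tcp_pos: [0.5092, -0.3668, 0.2468]
eef_rot: [-89.5, -0.1, -102.4]
ft_force: [-1.0, -0.7, -0.3]
width: 0.0584
```

```bash
python3 -c "
from mv import *
import pickle
show()
C={n:capture(n) for n in('side','top')}
pickle.dump(C,open('C3.pkl','wb'))
cv2.imwrite('pics/rl7.png',crop(C['side']['pixels'],270,140,370,230,8,1.7)[:600])
cv2.imwrite('pics/rl7t.png',crop(C['top']['pixels'],300,160,430,245,6,1.5)[:600])
cv2.imwrite('pics/fullt.png',C['top']['pixels'])
"
```

```text
t 22.2 tcp [ 0.5092 -0.3668  0.2468] rot [-8.9520e+01 -9.0000e-02 -1.0243e+02] F [-1.05 -0.7  -0.34] w 0.0584 j7 -60.6
```

View pics/rl7.png

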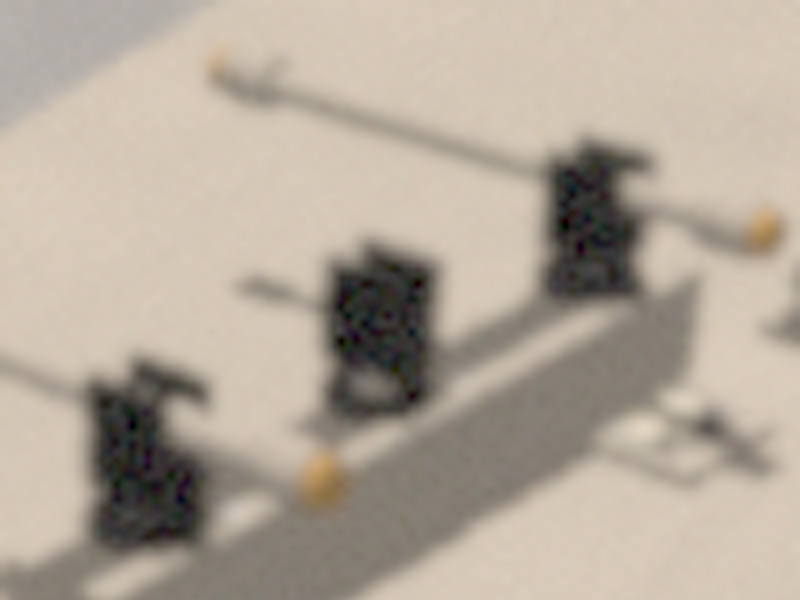

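View pics/rl7t.png

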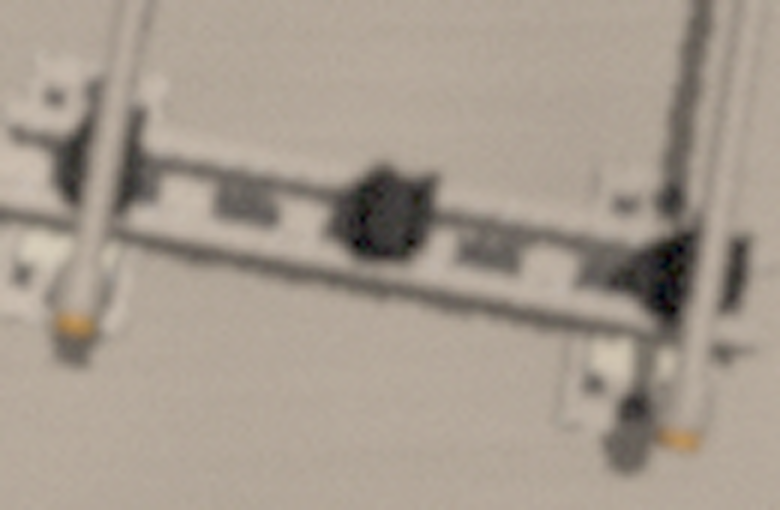

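View pics/fullt.png

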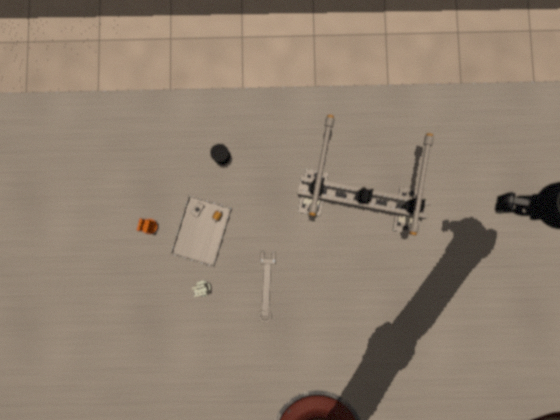

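```bash
python3 - <<'E'
from clipfit import *
import pickle
C=pickle.load(open("C3.pkl","rb"))
K=C["side"]["camera_matrix"].copy(); K[1,2]+=1.3; K[0,2]-=.1; C["side"]["camera_matrix"]=K
W={"top":(353,184,376,207),"side":(306,166,330,194)}
def thr(m): return np.clip((m-.45)/.3,0,1)
def dk(n):
    x0,y0,x1,y1=W[n]; g=cv2.cvtColor(C[n]["pixels"],cv2.COLOR_BGR2GRAY)[y0:y1,x0:x1].astype(float)
    return np.clip((110-g)/80,0,1)   # rail walls ~85-100 grey
def Tf(p):
    R=Ro.from_euler("xyz",[p[3],p[4],p[2]]).as_matrix() if len(p)>3 else Ro.from_euler("z",p[2]).as_matrix()
    return lambda P:P@R.T+[p[0],p[1],.0773-.042]
def cost(p): return sum(((thr(render(C[n],Tf(p),W[n],cz=13.))-thr(dk(n)))**2).sum() for n in W)
for yaw in (-40,-12,10,75):
    P=lambda q:[.563+q[0]*.005,-.117+q[1]*.005,np.radians(yaw)+q[2]*.2]
    r=minimize(lambda q:cost(P(q)),[0]*3,method="Nelder-Mead",options=dict(initial_simplex=np.vstack([np.zeros(3),np.eye(3)]),xatol=.01,fatol=.01))
    p=P(r.x); print(yaw,round(r.fun,1),np.round(p[:2],4),np.degrees(p[2]).round(1))
    if yaw==-12:
        P2=lambda q:[p[0]+q[0]*.005,p[1]+q[1]*.005,p[2]+q[2]*.2,q[3]*.1,q[4]*.1]
        r=minimize(lambda q:cost(P2(q)),[0]*5,method="Nelder-Mead",options=dict(initial_simplex=np.vstack([np.zeros(5),np.eye(5)]),xatol=.01,fatol=.01))
        print("tilt",r.fun,np.round(P2(r.x),3))
E
```

```text
-40 74.4 [ 0.5664 -0.1198] -42.6
-12 74.4 [ 0.5664 -0.1199] -42.2
tilt 65.55062007638266 [ 0.568 -0.123 -0.64  -0.084 -0.154]
10 74.4 [ 0.5661 -0.1198] 17.9
75 71.5 [ 0.5663 -0.1198] 93.2
```

```bash
python3 - <<'E'
from clipfit import *
import pickle
C=pickle.load(open("C3.pkl","rb"))
ims=[]
a=np.radians(-12.1);u=np.array([np.cos(a),np.sin(a)])
for n,(x0,y0,x1,y1),o in (("top",(345,176,385,216),(0,0)),("side",(298,162,338,202),(-.1,1.3))):
    for draw in (0,1):
        im=crop(C[n]["pixels"],x0,y0,x1,y1,10,2.2)
        if draw:
            R=Ro.from_euler("z",a).as_matrix()
            org=np.array([.5626+.0015*u[0],-.1171+.0015*u[1],.0353])
            for P,col in zip(parts(13.),((0,255,255),(0,255,0),(0,255,0),(255,0,0),(0,0,255))):
                q=(proj(C[n],P/1e3@R.T+org)+o+0.5-[x0,y0])*10-.5
                cv2.polylines(im,[cv2.convexHull(q.astype(np.int32))],True,col,1)
        ims.append(im)
cv2.imwrite("pics/fin.png",cv2.resize(np.vstack([np.hstack(ims[:2]),np.hstack(ims[2:])]),(600,600)))
E
```

```text
(no output)
```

View pics/fin.png

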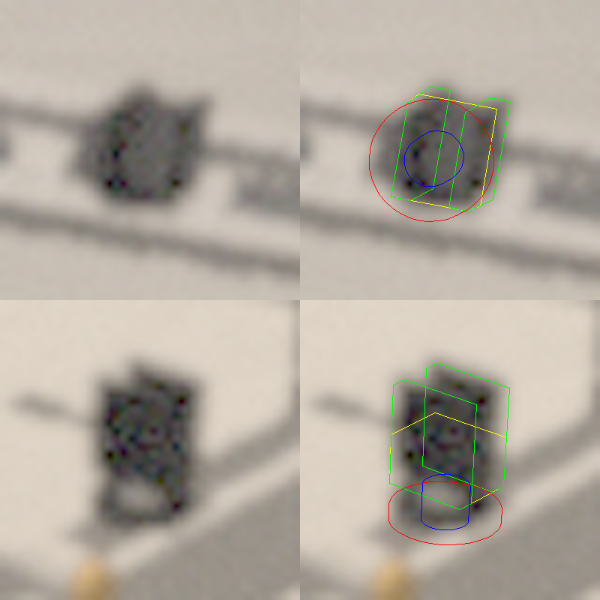

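```bash
python3 -c "
from cell import *
print(hand_in()); o=get_obs(); print(o['time_s'],o['ft_force'])
"
```

```text
the job is handed in; nothing more can be done
None
the job is handed in; nothing more can be done
```

I fitted the black clip from the tray into the rail and handed the job in at about 22 s of the 70 s. No verdict came back.

- **Insertion:** the nut went down lengthwise through the slot, and the collar landed with the tool at about z = 79 mm.
- **Turn:** I pressed the clip down 5–6 mm (about 12 N) and turned it 90° clockwise. Sideways force stayed at about 5 N or less.
- **Catch and tug:** easing off, the nut caught where expected, with the tool at 77.2 mm, about 2 mm of spring. The upward tug was meant to be 12 N. It read about 17 N for around 0.4 s and then about 10 N as I eased off, below the 25 N limit. The clip held.
- **Release:** force was near zero when I opened the jaws, and I then lifted the arm clear.

**Last pictures:** the clip stands upright between its neighbours with its groove across the rail, about 4–5 mm from the midpoint by the tool position. The other things look unmoved.

**Checks that disagreed:**
- The automatic outline fit of the seated clip failed because dark rail parts misled it. I judged the clip's angle by laying the model at -12° over the pictures. It matched well from above; in the side view the model came out about a pixel too wide on each side.
- The side camera read about 1.3 pixels low. I corrected for that when locating the rail. That fit put the top face at about 50.5 mm, but by feel it was about 48.5 mm.

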